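# Sort sherds and a sample vial into tray and tilt-out bin

### The arm

A 6-joint arm with a two-finger parallel gripper is mounted at the origin on the work surface; the furniture and walls round the work are solid. World frame = base frame: x ahead of the robot, y to its left, z up, the work surface at z = 0. Lengths are in mm, angles in rad, forces in N, time in s.
With the tool pointing down it reaches from about 275 to 750 mm from the base axis. Payload 10.2 kg.
Tool frame: the origin (TCP) lies on the centre line of the jaws, within the pads' length; the fingertips stand 14 mm ahead of it and the grasp point (between the pads) lies 5 mm behind it (env.tip_extent is the distance from the TCP to the fingertips, in mm); z points along the fingers, x is the direction in which the jaws open and shut, and the axes are right-handed (so a half turn about z gives the same grasp; the last joint's range is limited). The gripper opens to 85 mm and grips with 20 to 120 N. Pads are 22 mm wide; open, the fingers measure 114 mm over their backs; the gripper's body (76 mm by 85 mm) begins 54 mm behind the grasp point. The pads swing forward as they close: fully open they stand 13 mm farther back than shut.
Start: joints at [-1.463, 0.313, 1.498, -0, 1.331, -0.223], TCP at [170.507, -496.547, 245.294] pointing down, gripper open.
Joint ranges: [-2.94, 2.94], [-0.97, 2.17], [0.19, 2.56], [-1.23, 4.37], [0.02, 3.11], [-2.88, 2.88]. Speed limits (rad/s): [2.39, 2.39, 3.01, 3.14, 3.14, 3.14].

### API

Orientations are given as a unit quaternion [x, y, z, w].
In Python, from bench import monitor, optics, ticket, env gives the robot as it stands.
- The arm moves only by the tool servo_tool, never from a script. Its argument "rows" is a list of rows, each an object with "dp": the shift along the tool's x, y, z in mm, a list of three; "twist": the turn about the tool's z in degrees; "hand": the closure, from 0 (fully open) to 1 (shut). In form: [{"dp": [dx, dy, dz], "twist": twist, "hand": hand}, ...]. A call has 1 to 5 rows; each row is the pose to reach, as a shift and turn from the pose commanded when the call began, along the tool's axes at that moment; what a row does not reach only later rows make up. A row lasts 1/12 s, in which the tool goes at most 41.7 mm and 7.16 degrees, less where a joint would pass 70% of its speed; a pose out of reach is approached as far as the arm can. A call with a gripper value outside its range is refused whole. The fingers move at their own pace and stop on an object; "squeeze" is the grip in N (left out, the last holds). Time passes only in rows, so rows that repeat a pose let the fingers close. It gives the time, the measured TCP pose, the force and the opening at its end, in the units of the state.
- monitor.observe(): the state, without advancing time (a new reading comes with each control period).
- optics.grab_frame(name): name is "side" or "top"; returns a dict with "image" (384x512x3 uint8, red, green, blue), "z_map" (384x512 float32, mm along the optical axis (not along the pixel's ray), 0 where there is no reading), "camera_matrix" (3x3 intrinsics, pixels), "rvec" (rotation vector, rad) and "tvec" (3), from world to camera coordinates, as OpenCV has them. Camera axes: x right, y down, z forward; pixel columns grow to the right and rows downward; lengths in mm; the calibration is good to about 2 mm. A picture is of the moment at which its call begins.
- ticket.sign_off(): hands the job in, once; it reports no verdict.
The state is a dict: "time": time; "q": joint angles; "qvel": joint speeds; "joint_torque": joint torques, N m; "eef_pos": TCP position; "tool_rot": TCP orientation; "wrist_force": force on the tool from outside, world axes, zero at the start; "ft_torque": the same for the moment, N m; "finger_gap": opening from 0.0 (shut) to 1.0 (fully open).
Only numpy, scipy, OpenCV 4.12 (cv2) and the standard library are available. Lean on these libraries where they do the work, as an engineer would, in place of code of your own. Each camera call takes 0.05 s, during which the arm holds its last target.

### The job

Sort the finds on the table: slide the two pottery sherds into the open-fronted wooden tray until each is fully inside, without lifting them off the table (they are fragile). Tilt the grey bin out all the way by its top edge, put the capped sample vial into it and leave the bin tilted out. Leave the varnish bottle, loupe, binder clip and eraser where they are.

Things in the scene. Friction and masses are not known exactly. Their poses are not given: they have to be found in the camera images.
- sherd_big: flat brown pottery sherd, 55 x 57 mm in plan with a broken outline (up to 70 mm across corners), 10 mm thick, about 35 g, lying flat. Origin: centre of its underside, on the table; z up.
- sherd_small: flat brown pottery sherd, 56 (its x) x 46 mm (its y) with a broken outline (up to 70 mm across corners), 11 mm thick, about 32 g, lying flat. Origin: centre of its underside, on the table; z up.
- vial: upright clear sample vial with a white push cap, closed, 52 mm high, body 26 mm and cap (top 12 mm) 28 mm in diameter, about 20 g. Origin: centre of its foot; z along its axis towards the cap.
- sherd_tray: low plywood tray fixed to the table, 140 mm deep (x) x 180 mm wide (y), three walls 6 mm thick and 18 mm high; the front side (its -x, towards the robot) is open, with no sill: its floor is the table itself (a 0.4 mm card lies there). The inside is 134 mm deep and 168 mm wide. Origin: centre of its plan, on the table; x points from the open front (at x = -70 mm) to the back wall.
- bin_housing: plywood housing of the tilt-out bin, fixed to the table, 120 mm deep (x) x 150 mm wide (y) x 116 mm high, cheeks and roof 8 mm thick, roof over the shut bin. Origin: centre of its underside, on the table; x points from its open front to its back.
- vial_bin (a joint): tilt angle of the grey metal bin in the housing, rad: 0 shut (upright), 0.70 tilted out fully against its stop. It tilts forward, towards the housing's -x, about the pivot at its lower front edge; a stiff pivot holds it at any angle (pulling its top edge takes about 1 to 2 N).
- bin_pivot (a point): middle of the bin's pivot line (its lower front edge), 10 mm up, 4 mm behind the housing's front. Frame turns with the bin: z up the outer face of the front panel, x into the bin, y along the pivot. Front panel 5 mm thick, 126 mm wide; floor 4 mm thick, 80 mm deep; back wall 50 mm high; side walls slope from 90 mm at the panel to 50 mm at the back; 118 mm wide inside; open top.
- bin_lip (a point): middle of the top edge of the bin's front panel (129 mm up the panel, rounded, 7 mm thick). With the bin shut this edge stands 23 mm above the housing's roof, so it can be hooked from behind, above the roof. At full tilt it lies about 81 mm in front of the pivot and 107 mm above the table.
- varnish: bystander: small varnish bottle, 30 mm in diameter, 69 mm high with a slim white cap. Origin: centre of its foot.
- loupe: bystander: black stand loupe, 38 mm in diameter, 20 mm high, between tray and bin. Origin: centre of its underside.
- clip: bystander: black binder clip, 32 x 26 x 32 mm, behind the loupe. Origin: centre of its underside.
- eraser: bystander: eraser, 20 x 46 x 12 mm, on the robot's side of the loupe. Origin: centre of its underside.
Mind the look-alikes: they are no part of the job. Leave any orange or yellow look-alike of the vial alone.

How it is judged:
By the outcome, as a careful person would: the job done as asked, in the order asked, and still so for the second after the job is handed in, with the robot touching nothing.
It also fails if it takes over 72 s, if anything falls off the work surface, if the arm or the gripper's body presses on something with over 40 N, if the wrist force passes 120 N, or if a joint passes its speed limit or range.

## Working session

There is one attempt and no reset: what is moved stays moved. The work goes in short steps, Python scripts to look and compute and a tool call to move; the robot and the scene stay as the last step left them, time stands still between calls to the robot, and variables do not carry over. Pictures are saved under pics/ and viewed, and the job is handed in when it is done.

Besides the shell and the picture viewer there is one more tool, called after ">>>" as name(argument=value, ...) on one line, values as JSON. servo_tool: Moves the arm, as the interface text tells. Its arguments: {"type":"object","properties":{"rows":{"type":"array","items":{"type":"object","properties":{"dp":{"type":"array","items":{"type":"number"}},"twist":{"type":"number"},"hand":{"type":"number"}}}},"squeeze":{"type":"number"}},"required":["rows"]}

```bash
ls; mkdir -p pics; python3 - <<'E'
from bench import monitor, optics, env
import cv2, numpy as np
s=monitor.observe(); print({k:np.round(v,3) for k,v in s.items()}); print(env.tip_extent)
for n in ("side","top"):
    f=optics.grab_frame(n); np.savez(f'pics/{n}0.npz',**f)
    cv2.imwrite(f'pics/{n}0.png',cv2.resize(f['image'][:,:,::-1],(800,600)))
    print(n,f['camera_matrix'],f['rvec'],f['tvec'])
E
```

```text
pics
{'time': np.float64(0.0), 'q': array([-1.463,  0.313,  1.498, -0.   ,  1.331, -0.223]), 'qvel': array([ 0.002, -0.001,  0.   , -0.   , -0.   , -0.   ]), 'joint_torque': array([ 1.0000e-03, -4.1227e+01, -2.5974e+01, -0.0000e+00,  4.0000e-03,
        0.0000e+00]), 'eef_pos': array([ 170.493, -496.278,  244.74 ]), 'tool_rot': array([ 0.814, -0.581, -0.   , -0.   ]), 'wrist_force': array([-0.374,  0.425,  0.471]), 'ft_torque': array([-0.039, -0.027,  0.015]), 'finger_gap': np.float64(1.0)}
14.0
side [[458.38152929   0.         250.09659316]
 [  0.         458.38152929 187.62299875]
 [  0.           0.           1.        ]] [ 2.27165798 -0.16660888  0.0611302 ] [-518.46985501  132.26324198 1021.77934249]
top [[393.44514764   0.         253.31265441]
 [  0.         393.44514764 188.82938405]
 [  0.           0.           1.        ]] [ 2.16787684 -2.04496071  0.20784659] [-48.30231942 515.52824822 924.76682972]
```

View pics/side0.png

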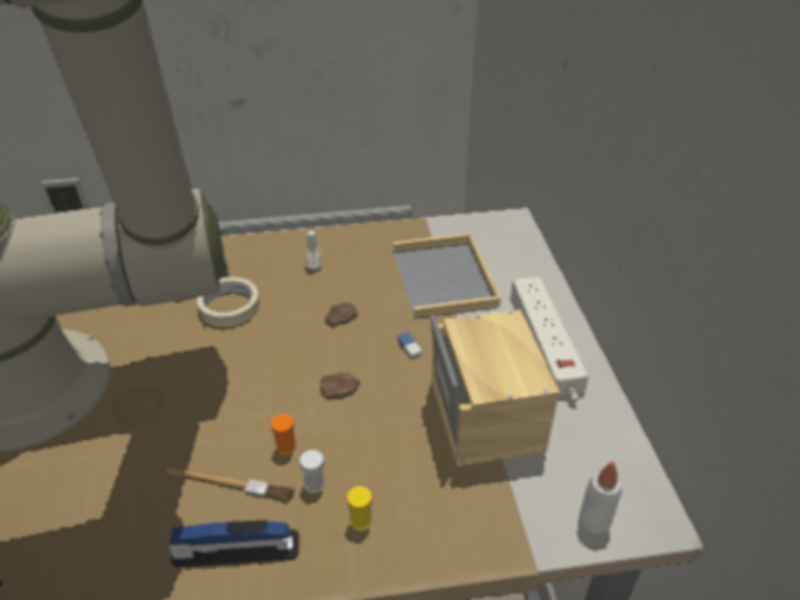

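View pics/top0.png

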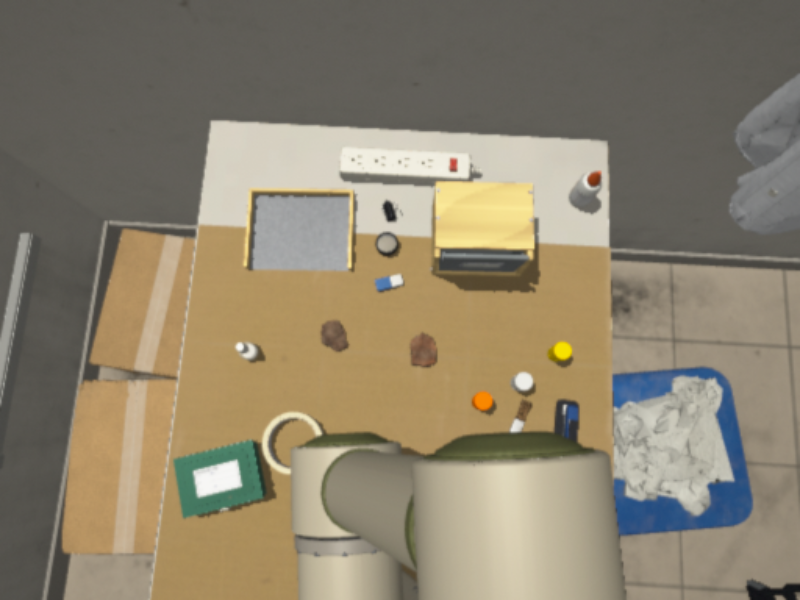

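The top view (+x up, +y left) shows, at 800x600: the tray at about (300,230), housing (483,225), sherds at (334,335) and (424,350), the white vial (523,382) with orange (483,401) and yellow (562,351) look-alikes, the eraser (390,283), loupe (387,243), clip (390,210) and varnish (246,351). Next I'll measure positions.

```bash
cat > h.py <<'E'
import cv2, numpy as np
def load(n):
    return dict(np.load(f'pics/{n}.npz'))
def grab(n,tag):
    from bench import optics
    f=optics.grab_frame(n); np.savez(f'pics/{tag}.npz',**f); return f
def RT(f):
    R=cv2.Rodrigues(f['rvec'])[0]; return R,f['tvec'].reshape(3)
def plane(f,uv,z):
    R,t=RT(f); uv=np.atleast_2d(uv).astype(float)
    d=np.c_[uv,np.ones(len(uv))]@np.linalg.inv(f['camera_matrix']).T@R
    c=-R.T@t
    return c+d*((z-c[2])/d[:,2])[:,None]
def cloud(f):
    R,t=RT(f); h,w=f['z_map'].shape; u,v=np.meshgrid(np.arange(w),np.arange(h))
    P=np.dstack([u,v,np.ones_like(u)])@np.linalg.inv(f['camera_matrix']).T*f['z_map'][...,None]
    return (P-t)@R
def proj(f,P):
    return cv2.projectPoints(np.atleast_2d(P).astype(float),f['rvec'],f['tvec'],f['camera_matrix'],None)[0].reshape(-1,2)
def blobs(f,mask,amin=30):
    n,l,st,c=cv2.connectedComponentsWithStats(mask.astype(np.uint8))
    return [(st[i],c[i],l==i) for i in range(1,n) if st[i][4]>=amin]
E
python3 - <<'E'
from h import *
np.set_printoptions(precision=1,suppress=True)
f=load('top0'); P=cloud(f); hsv=cv2.cvtColor(f['image'],cv2.COLOR_RGB2HSV)
print('cam',-RT(f)[0].T@RT(f)[1])
Pz=P[...,2]
# heights at key pixels (800 coords)
for n,(u,v) in dict(tray=(300,230),roof=(483,212),sA=(334,335),sB=(424,350),vial=(523,382),orange=(483,401),yellow=(562,351),varn=(242,349),eraser=(390,283),loupe=(387,243),clip=(390,210),table=(450,310),lip=(483,268)).items():
    u=int(u*.64);v=int(v*.64); print(n,u,v,P[v,u],f['image'][v,u],hsv[v,u])
# region things above table
m=(Pz>5)&(Pz<300)&(P[...,0]>250)&(P[...,0]<900)&(abs(P[...,1])<500)
for st,c,mm in blobs(f,m,20):
    Q=P[mm]; print(st,c,'z95',np.percentile(Q[:,2],95),'min',Q.min(0)[:2],'max',Q.max(0)[:2],'mean',Q.mean(0))
E
```

```text
cam [ 316.4  -34.5 1010.9]
tray 192 147 [633.6 153.9   1. ] [162 164 164] [ 90   3 164]
roof 309 135 [ 643.4 -144.5  115.9] [245 223 143] [ 24 106 245]
sA 213 214 [455.5  82.6   4.7] [124 100  79] [ 14  93 124]
sB 271 224 [438.1 -68.    7. ] [120  89  68] [ 12 111 120]
vial 334 244 [ 393.2 -221.3   49.4] [237 237 231] [ 30   6 237]
orange 309 256 [ 361.  -161.6   50.4] [249 137   0] [ 16 255 249]
yellow 359 224 [ 445.4 -281.4   50.2] [247 226   0] [ 27 255 247]
varn 154 223 [416.6 215.2  68.7] [241 240 234] [ 26   7 241]
eraser 249 181 [547.2  -4.9   8.5] [ 99 129 172] [108 108 172]
loupe 247 155 [615.5   4.4  15.2] [178 169 153] [ 19  36 178]
clip 249 134 [671.1   2.5  23. ] [43 44 45] [105  11  45]
table 288 198 [ 509.5 -109.1    0. ] [176 146  94] [ 19 119 176]
lip 309 171 [ 573.  -155.8   46.7] [72 73 72] [60  3 73]
[   14     0   486    88 29206] [256.3  42.2] z95 290.0224255479378 min [ 836.3 -500. ] max [845.4 500. ] mean [840.5  -5.1 174.9]
[ 217   94  125   82 5430] [293.1 133. ] z95 118.29193958789402 min [ 562.  -223.8] max [779.7  93.1] mean [ 661.5 -106.3   79.9]
[364 10
[... 1129 characters left out ...]
376653330497 min [ 381.4 -236.3] max [ 408.  -209.9] mean [ 394.2 -221.4   45.2]
[302 250  13  12 124] [308.3 255.8] z95 53.33206828433762 min [ 348.8 -174. ] max [ 375.5 -148. ] mean [ 361.4 -160.2   47.1]
[355 255  16  28 288] [363.5 268.1] z95 46.76591074333754 min [ 308.4 -320.6] max [ 373.  -283.3] mean [ 340.9 -298.1   28.4]
[326 256  14  20 107] [332.7 266.7] z95 10.384558523578685 min [ 318.8 -243.1] max [ 367.  -210.8] mean [ 340.1 -227.3    7.6]
[ 168  263   89   46 1526] [208.2 286.2] z95 284.8527060098536 min [250. -38.] max [327.8 178.3] mean [284.1  59.9 207.8]
[119 281  47  14 374] [148.2 288.8] z95 43.83254140001119 min [250.1 180.9] max [281.3 288.5] mean [261.2 219.3  39.6]
```

```bash
python3 - <<'E'
from h import *
f=load('top0'); im=f['image'][:,:,::-1]
a=cv2.resize(im[105:260,140:400],(780,465),interpolation=cv2.INTER_CUBIC); cv2.imwrite('pics/crop_top.png',a)
f=load('side0'); im=f['image'][:,:,::-1]
a=cv2.resize(im[130:350,100:390],(780,592),interpolation=cv2.INTER_CUBIC); cv2.imwrite('pics/crop_side.png',a)
E
```

```text
(no output)
```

View pics/crop_top.png

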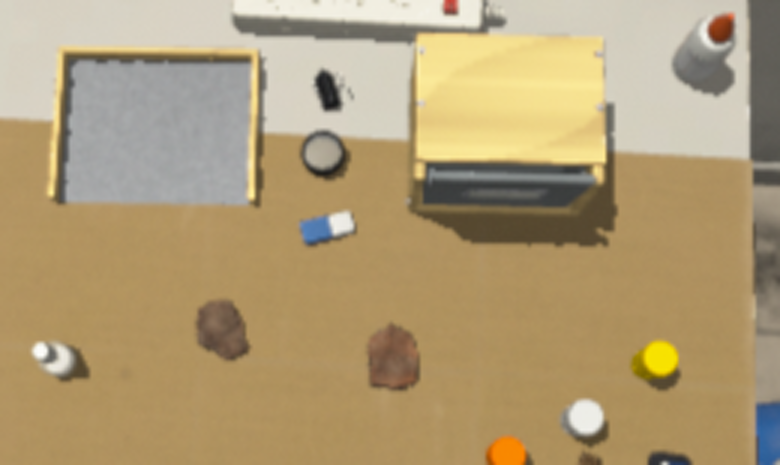

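View pics/crop_side.png

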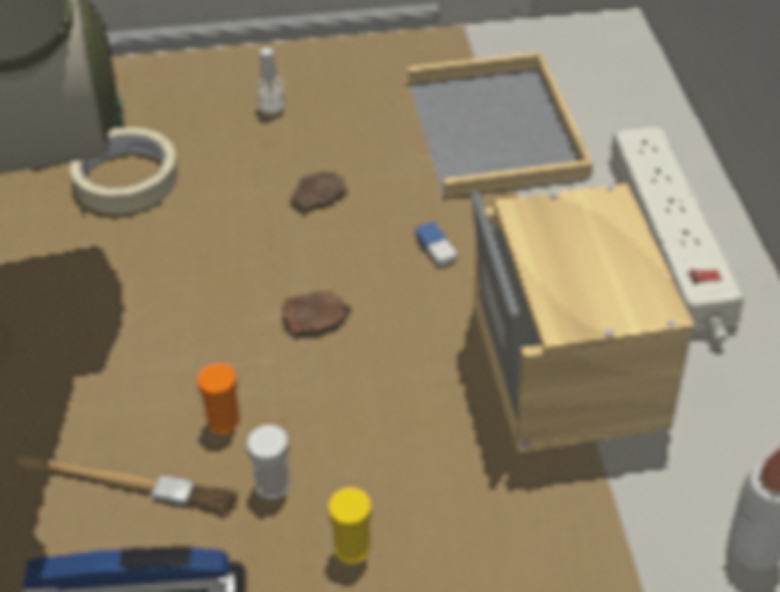

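Crops agree: in crop_top the sherds are at (221,329) and (393,357), the bin's top edge is along v≈178, and the vial cap is at (585,418). Next: outlines and furniture orientation.

```bash
python3 - <<'E'
from h import *
np.set_printoptions(precision=1,suppress=True)
f=load('top0'); P=cloud(f); hsv=cv2.cvtColor(f['image'],cv2.COLOR_RGB2HSV); im=f['image'].astype(int)
V=hsv[...,2]
for nm,(u0,v0),h in (('A',(213,214),11),('B',(271,224),10)):
    m=np.zeros(V.shape,np.uint8); m[v0-18:v0+19,u0-18:u0+19]=(V[v0-18:v0+19,u0-18:u0+19]<142)
    b=max(blobs(f,m),key=lambda b:b[0][4]); c=cv2.findContours(b[2].astype(np.uint8),0,1)[0][0].reshape(-1,2)
    W=plane(f,c,h)[:,:2]
    print(nm,'area',b[0][4],'cent',plane(f,b[1],h*.6)[0],'bbox',W.min(0),W.max(0),cv2.minAreaRect(W.astype(np.float32)))
    for a in range(0,180,15):
        d=np.array([np.cos(np.radians(a)),np.sin(np.radians(a))]); s=W@d; print(a,round(np.ptp(s)+2.4,1),end='; ')
    print(); print(W[::2].tolist().__repr__()[:0])
# tray card
m=((hsv[...,1]<40)&(V>130)&(V<190)); m[:, :150]=0; m[:,232:]=0; m[:115]=0; m[180:]=0
b=max(blobs(f,m),key=lambda b:b[0][4]); c=cv2.findContours(b[2].astype(np.uint8),0,1)[0][0].reshape(-1,2)
print('card',b[0],cv2.boxPoints(cv2.minAreaRect(plane(f,c,0.4)[:,:2].astype(np.float32))))
# roof
m=(abs(P[...,2]-116)<4)&(P[...,0]<720)&(P[...,0]>540)&(abs(P[...,1]+145)<100)&(hsv[...,1]>60)
b=max(blobs(f,m),key=lambda b:b[0][4]); c=cv2.findContours(b[2].astype(np.uint8),0,1)[0][0].reshape(-1,2)
W=plane(f,c,116)[:,:2].astype(np.float32); print('roof',cv2.boxPoints(cv2.minAreaRect(W)),cv2.minAreaRect(W))
# lip
m=(P[...,2]>128)&(P[...,0]<640)&(P[...,0]>540)&(abs(P[...,1]+145)<100)
Q=P[m]; print('lip',len(Q),Q.min(0),Q.max(0),Q.mean(0)); 
if len(Q)>5: print(np.polyfit(Q[:,1],Q[:,0],1))
# vial caps
for nm,z,uv in (('vial',52,(333,243)),):
    m=(P[...,2]>47)&(abs(P[...,0]-394)<25)&(abs(P[...,1]+221)<25)
    c=cv2.findContours(m.astype(np.uint8),0,1)[0][0]; (u,v),r=cv2.minEnclosingCircle(c); print('vial',plane(f,(u,v),52),r*2*958/393,P[m].mean(0))
E
```

```text
A area 268 cent [453.9  80.5   6.6] bbox [429.1  57.3] [478.4 102.8] ((452.4769592285156, 80.67221069335938), (50.82037353515625, 40.77614212036133), 14.161650657653809)
0 51.7; 15 53.3; 30 54.7; 45 57.5; 60 57.2; 75 53.4; 90 47.9; 105 43.3; 120 44.5; 135 45.8; 150 47.1; 165 50.3; 

B area 275 cent [435.7 -67.7   6. ] bbox [411.5 -89. ] [466.  -47.1] ((439.08612060546875, -67.78187561035156), (53.83057403564453, 40.81161880493164), 3.079963207244873)
0 56.8; 15 57.5; 30 56.0; 45 52.2; 60 50.3; 75 48.9; 90 44.4; 105 47.4; 120 53.0; 135 56.5; 150 57.9; 165 57.6; 

card [ 162  125   62   48 2785] [[560.3 229.1]
 [568.9  68.2]
 [700.6  75.3]
 [691.9 236.1]]
roof [[ 579.7  -75.6]
 [ 588.2 -224.4]
 [ 696.  -218.3]
 [ 687.5  -69.5]] ((637.8758544921875, -146.94326782226562), (107.97988891601562, 149.03746032714844), 3.2590386867523193)
lip 169 [ 562.  -210.5  128.4] [572.  -86.4 141.4] [ 567.  -148.3  137.3]
[ -0.  562.4]
vial [[ 395.2 -223.    52. ]] 28.44403584798177 [ 395.1 -223.3   50.5]
```

```bash
cat > go.py <<'E'
import sys, numpy as np
from bench import monitor
from scipy.spatial.transform import Rotation as Ro
s=monitor.observe(); R=Ro.from_quat(s['tool_rot']).as_matrix(); p=np.array(s['eef_pos'])
yaw=np.degrees(np.arctan2(R[1,0],R[0,0])); tilt=np.degrees(np.arccos(-R[2,2]))
print('t %.2f'%s['time'],'p',np.round(p,1),'yaw %.1f tilt %.2f'%(yaw,tilt),'F',np.round(s['wrist_force'],1),'gap %.3f'%s['finger_gap'],'q',np.round(s['q'],2))
a=[float(v) for v in sys.argv[1:]]
for i in range(0,len(a),4):
    x,y,z,w=a[i:i+4]; d=R.T@(np.array([x,y,z])-p); print('->',a[i:i+4],'dp',np.round(d,1),'twist %.1f'%(-(w-yaw)),'|d| %.0f'%np.linalg.norm(d))
E
python3 go.py 453 80.5 120 32
```

```text
t 0.10 p [ 170.5 -496.3  244.8] yaw -71.0 tilt 0.06 F [-0.1 -0.2  0.2] gap 0.997 q [-1.46  0.31  1.5  -0.    1.33 -0.22]
-> [453.0, 80.5, 120.0, 32.0] dp [-453.7 -454.5  125.4] twist -103.0 |d| 654
```

>>> servo_tool(rows=[{"dp":[-454,-454,125],"twist":-103,"hand":0.2},{"dp":[-454,-454,125],"twist":-103,"hand":0.2},{"dp":[-454,-454,125],"twist":-103,"hand":0.2},{"dp":[-454,-454,125],"twist":-103,"hand":0.2},{"dp":[-454,-454,125],"twist":-103,"hand":0.2}], squeeze=20)

```text
time: 0.52
eef_pos: [260.6, -310.9, 204.9]
tool_rot: [0.954, -0.3, -0.0, -0.0]
wrist_force: [0.7, -0.6, -0.4]
finger_gap: 0.803
```

```bash
python3 go.py 453 80.5 120 32
```

```text
t 0.52 p [ 260.6 -310.9  204.9] yaw -34.9 tilt 0.02 F [ 0.7 -0.6 -0.4] gap 0.803 q [-1.16  0.09  1.89  0.    1.17 -0.55]
-> [453.0, 80.5, 120.0, 32.0] dp [ -66.3 -431.    85. ] twist -66.9 |d| 444
```

>>> servo_tool(rows=[{"dp":[-66,-431,85],"twist":-67,"hand":0.2},{"dp":[-66,-431,85],"twist":-67,"hand":0.2},{"dp":[-66,-431,85],"twist":-67,"hand":0.2},{"dp":[-66,-431,85],"twist":-67,"hand":0.2},{"dp":[-66,-431,85],"twist":-67,"hand":0.2}])

```text
time: 0.93
eef_pos: [351.9, -127.9, 165.3]
tool_rot: [1.0, 0.008, 0.0, 0.0]
wrist_force: [1.5, -0.6, -0.4]
finger_gap: 0.797
```

```bash
python3 go.py 453 80.5 120 32
```

```text
t 0.93 p [ 351.9 -127.9  165.3] yaw 0.9 tilt 0.02 F [ 1.5 -0.6 -0.4] gap 0.797 q [-0.66  0.07  2.02  0.    1.05 -0.68]
-> [453.0, 80.5, 120.0, 32.0] dp [ 104.3 -206.8   45.3] twist -31.1 |d| 236
```

>>> servo_tool(rows=[{"dp":[104,-207,45],"twist":-31,"hand":0.2},{"dp":[104,-207,45],"twist":-31,"hand":0.2},{"dp":[104,-207,45],"twist":-31,"hand":0.2},{"dp":[104,-207,45],"twist":-31,"hand":0.2},{"dp":[104,-207,45],"twist":-31,"hand":0.2}])

```text
time: 1.35
eef_pos: [442.0, 56.0, 125.4]
tool_rot: [0.961, 0.275, -0.0, -0.0]
wrist_force: [0.6, -1.1, 1.4]
finger_gap: 0.796
```

>>> servo_tool(rows=[{"dp":[13,-26,5],"twist":0,"hand":0.2},{"dp":[13,-26,5],"twist":0,"hand":0.2}])

```text
time: 1.52
eef_pos: [438.0, 86.8, 119.5]
tool_rot: [0.962, 0.274, -0.001, -0.001]
wrist_force: [-0.0, -1.2, 0.7]
finger_gap: 0.8
```

```bash
python3 go.py 453 80.5 30 32; python3 - <<'E'
from h import *
f=grab('top','top1'); g=grab('side','side1')
a=cv2.resize(f['image'][100:260,140:400,::-1],(780,480)); cv2.imwrite('pics/t1.png',a)
cv2.imwrite('pics/s1.png',cv2.resize(g['image'][130:290,130:370,::-1],(780,520)))
E
```

```text
t 1.52 p [438.   86.8 119.5] yaw 31.9 tilt 0.18 F [-0.  -1.2  0.7] gap 0.800 q [-0.07  0.3   1.88  0.    0.96 -0.62]
-> [453.0, 80.5, 30.0, 32.0] dp [ 9.5 13.5 89.5] twist -0.1 |d| 91
```

View pics/t1.png

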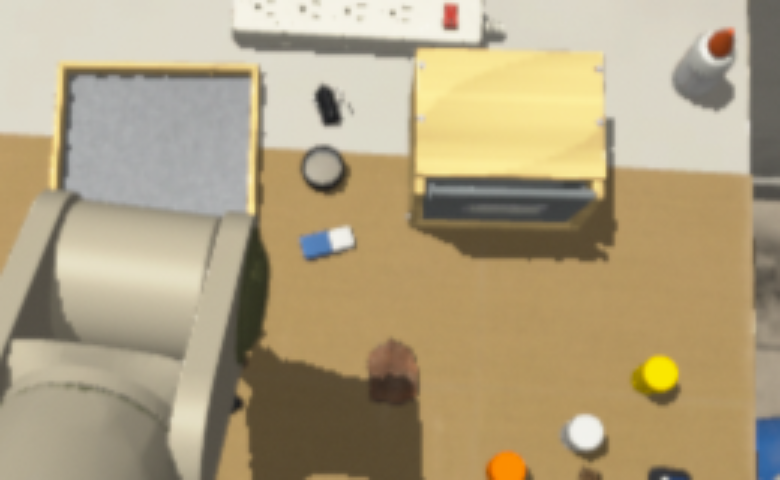

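View pics/s1.png

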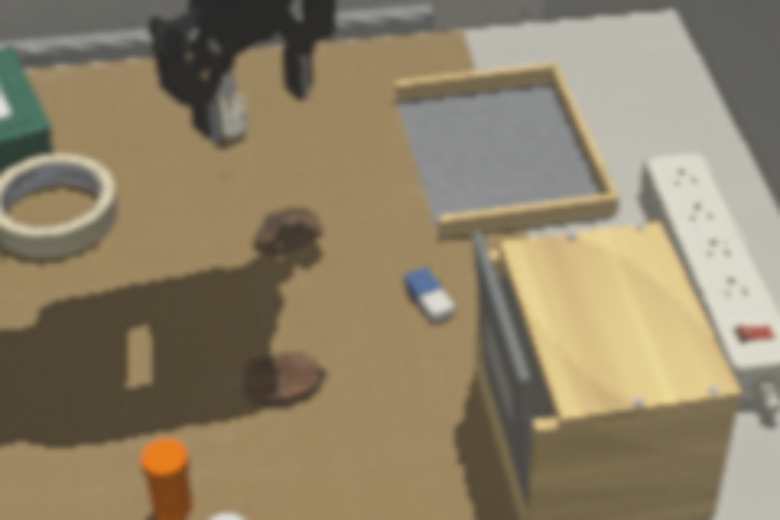

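The arm hides sherd A from the top here. The side view still shows both sherds (285,235) and (285,378). I'll cross-check their positions from side0 before descending.

```bash
python3 go.py 453 80.5 30 32; python3 - <<'E'
from h import *
np.set_printoptions(precision=1,suppress=True)
f=load('side0'); P=cloud(f)
for (x,y) in ((453,80),(437,-68)):
    m=(P[...,2]>4)&(P[...,2]<20)&(abs(P[...,0]-x)<45)&(abs(P[...,1]-y)<45)
    Q=P[m]; T=Q[Q[:,2]>8]; print(m.sum(),Q.min(0),Q.max(0),'mid',(Q.min(0)+Q.max(0))/2,'mean',Q.mean(0),'top',T.mean(0),len(T))
m=(P[...,2]>47)&(P[...,2]<60)&(abs(P[...,0]-394)<30)&(abs(P[...,1]+222)<30); print('vial',P[m].min(0),P[m].max(0),P[m].mean(0))
E
```

```text
t 1.62 p [438.7  83.5 120.5] yaw 31.7 tilt 0.06 F [ 1.1 -0.5  0.2] gap 0.799 q [-0.08  0.3   1.88 -0.    0.96 -0.63]
-> [453.0, 80.5, 30.0, 32.0] dp [10.7 10.1 90.5] twist -0.3 |d| 92
209 [430.4  55.2   4. ] [482.7 121.5  12.6] mid [456.6  88.3   8.3] mean [456.3  77.9   8.3] top [458.4  80.6   9.7] 112
315 [407.5 -91.6   4.2] [469.3 -26.6  12.1] mid [438.4 -59.1   8.1] mean [439.6 -70.7   8.1] top [438.  -71.4   9.3] 170
vial [ 382.5 -239.2   47.2] [ 409.  -211.    53.9] [ 396.1 -226.3   51. ]
```

>>> servo_tool(rows=[{"dp":[12,12,40],"twist":0,"hand":0.2},{"dp":[12,12,80],"twist":0,"hand":0.2},{"dp":[12,12,95],"twist":0,"hand":0.2},{"dp":[12,12,95],"twist":0,"hand":0.2}])

```text
time: 1.95
eef_pos: [453.8, 77.7, 23.1]
tool_rot: [0.963, 0.271, -0.003, -0.001]
wrist_force: [-0.5, 0.1, -1.0]
finger_gap: 0.799
```

```bash
python3 go.py 455 80 12 32; python3 - <<'E'
from h import *
g=grab('side','side2')
cv2.imwrite('pics/s2.png',cv2.resize(g['image'][150:250,150:300,::-1],(780,520),interpolation=cv2.INTER_CUBIC))
E
```

```text
t 1.95 p [453.8  77.7  23.1] yaw 31.5 tilt 0.36 F [-0.5  0.1 -1. ] gap 0.799 q [-0.09  0.5   1.91 -0.    0.74 -0.63]
-> [455.0, 80.0, 12.0, 32.0] dp [ 2.3 -1.3 11.1] twist -0.5 |d| 11
```

View pics/s2.png

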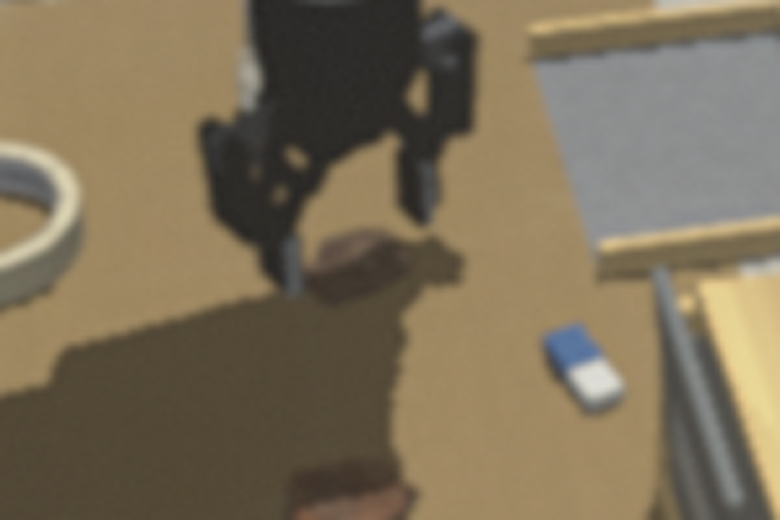

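The fingers straddle sherd A, with the left tip at (285,290) and the right at (425,215). I'll lower until contact.

>>> servo_tool(rows=[{"dp":[2,-1,8],"twist":0,"hand":0.2},{"dp":[2,-1,10],"twist":0,"hand":0.2},{"dp":[2,-1,11],"twist":0,"hand":0.2}])

```text
time: 2.25
eef_pos: [457.3, 80.5, 15.6]
tool_rot: [0.962, 0.272, 0.001, 0.0]
wrist_force: [0.6, 0.3, 0.4]
finger_gap: 0.803
```

>>> servo_tool(rows=[{"dp":[0,0,2],"twist":0,"hand":0.2},{"dp":[0,0,2],"twist":0,"hand":0.2}])

```text
time: 2.42
eef_pos: [456.9, 80.7, 13.2]
tool_rot: [0.962, 0.272, 0.0, 0.0]
wrist_force: [0.5, 0.6, 0.2]
finger_gap: 0.795
```

>>> servo_tool(rows=[{"dp":[0,0,2],"twist":0,"hand":0.2},{"dp":[0,0,3],"twist":0,"hand":0.2}])

```text
time: 2.58
eef_pos: [456.9, 80.7, 10.0]
tool_rot: [0.962, 0.272, 0.0, 0.0]
wrist_force: [-0.1, -0.3, 0.2]
finger_gap: 0.797
```

>>> servo_tool(rows=[{"dp":[0,0,1],"twist":0,"hand":0.2},{"dp":[0,0,2],"twist":0,"hand":0.2}])

```text
time: 2.75
eef_pos: [456.8, 80.7, 7.9]
tool_rot: [0.962, 0.272, 0.0, 0.0]
wrist_force: [0.2, 1.0, -0.4]
finger_gap: 0.798
```

```bash
python3 go.py 631 192 8 32; python3 - <<'E'
from h import *
np.set_printoptions(precision=1,suppress=True)
g=grab('side','side3')
cv2.imwrite('pics/s3.png',cv2.resize(g['image'][160,150:151] if 0 else g['image'][160:240,170:290,::-1],(780,520),interpolation=cv2.INTER_CUBIC))
E
```

```text
t 2.75 p [456.8  80.7   7.9] yaw 31.6 tilt 0.01 F [ 0.2  1.  -0.4] gap 0.798 q [-0.08  0.53  1.91  0.    0.7  -0.63]
-> [631.0, 192.0, 8.0, 32.0] dp [ 2.067e+02 -3.600e+00 -1.000e-01] twist -0.4 |d| 207
```

View pics/s3.png

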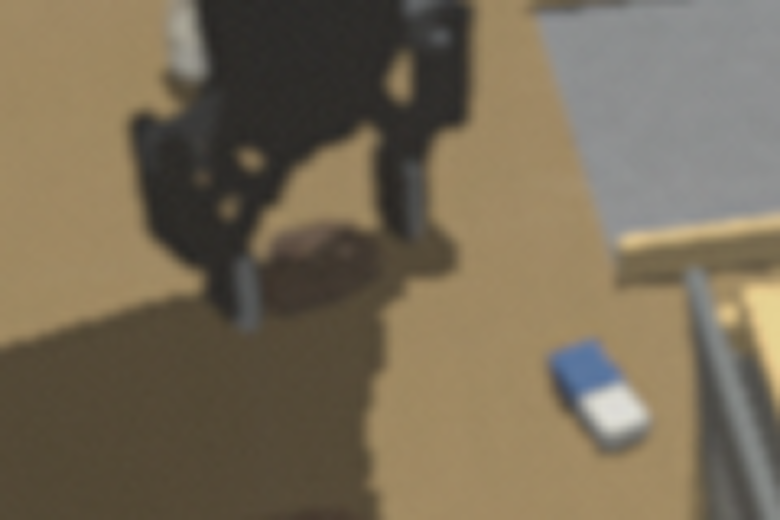

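>>> servo_tool(rows=[{"dp":[0,0,1],"twist":0,"hand":0.2},{"dp":[0,0,2],"twist":0,"hand":0.2}])

```text
time: 2.97
eef_pos: [456.9, 80.7, 6.7]
tool_rot: [0.962, 0.272, 0.0, 0.0]
wrist_force: [-8.8, -0.0, 29.5]
finger_gap: 0.799
```

```bash
python3 go.py 631 192 7 32; python3 - <<'E'
from h import *
np.set_printoptions(precision=1,suppress=True)
g=load('side3'); d=np.array([np.cos(.5515),np.sin(.5515),0]);n=np.array([d[1],-d[0],0])
for s in (1,-1):
  for z in (0,5,10):
    print(s,z,[( (proj(g,np.array([456.8,80.7,z])+s*r*d+w*n)[0]-[170,160])*6.5) for r in (34,42) for w in (11,-11)])
E
```

```text
t 2.97 p [456.9  80.7   6.7] yaw 31.6 tilt 0.00 F [-8.8 -0.  29.5] gap 0.799 q [-0.08  0.54  1.91 -0.    0.69 -0.63]
-> [631.0, 192.0, 7.0, 32.0] dp [206.6  -3.6  -0.3] twist -0.4 |d| 207
1 0 [array([404.4, 247.6]), array([369.3, 218.7]), array([420.8, 238.6]), array([385.7, 209.9])]
1 5 [array([403.9, 237.8]), array([368.7, 208.9]), array([420.4, 228.8]), array([385.2, 200.1])]
1 10 [array([403.4, 227.9]), array([368.2, 199.1]), array([419.9, 218.9]), array([384.6, 190.3])]
-1 0 [array([259.9, 326.8]), array([225.5, 296.1]), array([242.3, 336.4]), array([208. , 305.5])]
-1 5 [array([259. , 316.9]), array([224.5, 286.3]), array([241.3, 326.5]), array([206.9, 295.7])]
-1 10 [array([258., 307.]), array([223.5, 276.4]), array([240.4, 316.6]), array([205.9, 285.8])]
```

Table contact came at TCP z≈6.8, which is consistent with the geometry. I'll raise 3 mm and push along the jaw axis into the tray.

>>> servo_tool(rows=[{"dp":[0,0,-3],"twist":0,"hand":0.2},{"dp":[8,0,-3],"twist":0,"hand":0.2},{"dp":[18,0,-3],"twist":0,"hand":0.2},{"dp":[30,0,-3],"twist":0,"hand":0.2},{"dp":[42,-1,-3],"twist":0,"hand":0.2}])

```text
time: 3.38
eef_pos: [492.9, 104.0, 8.8]
tool_rot: [0.962, 0.272, 0.0, 0.0]
wrist_force: [0.7, -0.3, -0.1]
finger_gap: 0.801
```

```bash
python3 go.py 631 192 9 32; python3 - <<'E'
from h import *
g=grab('side','side4')
cv2.imwrite('pics/s4.png',cv2.resize(g['image'][140:240,170:320,::-1],(780,520),interpolation=cv2.INTER_CUBIC))
E
```

```text
t 3.38 p [492.9 104.    8.8] yaw 31.6 tilt 0.01 F [ 0.7 -0.3 -0.1] gap 0.801 q [-0.03  0.59  1.79  0.    0.76 -0.58]
-> [631.0, 192.0, 9.0, 32.0] dp [163.7  -2.8  -0.2] twist -0.4 |d| 164
```

View pics/s4.png

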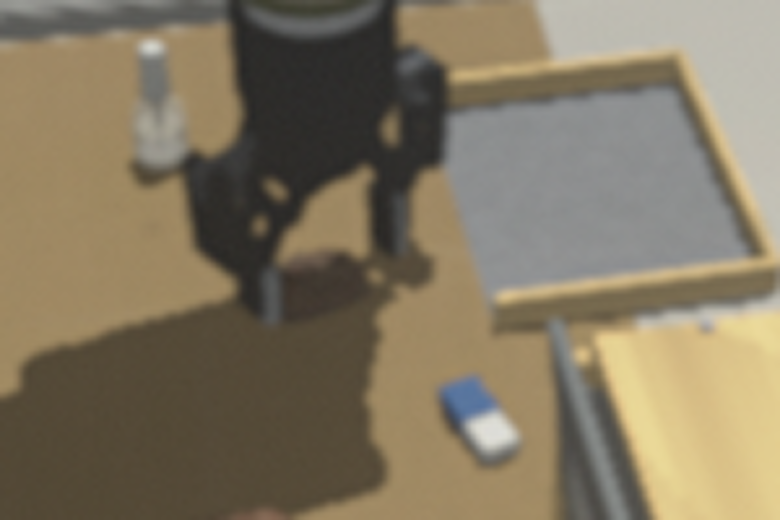

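Sherd A (325,285) sits against the rear finger and is moving with it. Continuing.

>>> servo_tool(rows=[{"dp":[14,0,0],"twist":0,"hand":0.2},{"dp":[28,-1,0],"twist":0,"hand":0.2},{"dp":[42,-1,0],"twist":0,"hand":0.2},{"dp":[56,-1,0],"twist":0,"hand":0.2},{"dp":[70,-1,0],"twist":0,"hand":0.2}])

```text
time: 3.85
eef_pos: [551.6, 141.5, 8.6]
tool_rot: [0.962, 0.272, -0.0, -0.0]
wrist_force: [-0.4, -0.1, 0.5]
finger_gap: 0.799
```

>>> servo_tool(rows=[{"dp":[14,0,0],"twist":0,"hand":0.2},{"dp":[28,-1,0],"twist":0,"hand":0.2},{"dp":[42,-1,0],"twist":0,"hand":0.2},{"dp":[54,-1,0],"twist":0,"hand":0.2},{"dp":[64,-1,0],"twist":0,"hand":0.2}])

```text
time: 4.27
eef_pos: [605.7, 175.9, 8.5]
tool_rot: [0.962, 0.272, -0.0, -0.0]
wrist_force: [-0.4, -0.4, 0.3]
finger_gap: 0.797
```

```bash
python3 go.py 634 193 9 32; python3 - <<'E'
from h import *
g=grab('side','side5')
cv2.imwrite('pics/s5.png',cv2.resize(g['image'][130:230,190:340,::-1],(780,520),interpolation=cv2.INTER_CUBIC))
E
```

```text
t 4.27 p [605.7 175.9   8.5] yaw 31.6 tilt 0.01 F [-0.4 -0.4  0.3] gap 0.797 q [ 0.1   0.8   1.37  0.    0.97 -0.45]
-> [634.0, 193.0, 9.0, 32.0] dp [33.1  0.3 -0.5] twist -0.4 |d| 33
```

View pics/s5.png

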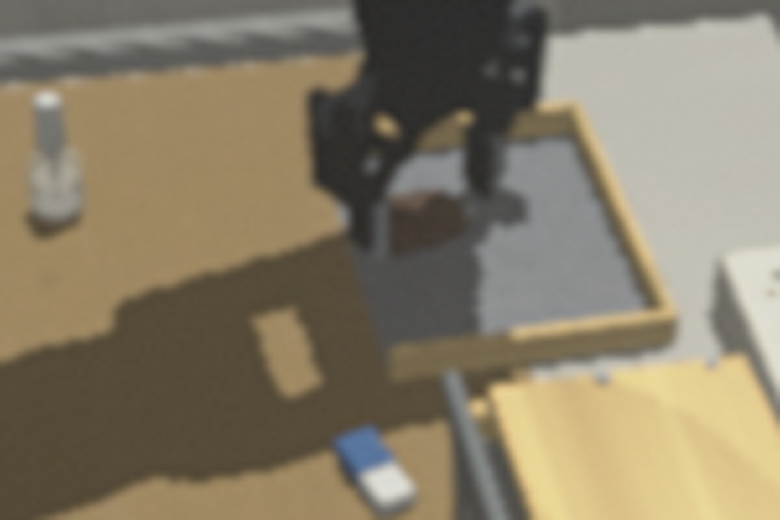

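>>> servo_tool(rows=[{"dp":[12,0,0],"twist":0,"hand":0.2},{"dp":[22,0,0],"twist":0,"hand":0.2},{"dp":[30,0,0],"twist":0,"hand":0.2},{"dp":[34,0,0],"twist":0,"hand":0.2},{"dp":[30,0,0],"twist":0,"hand":0.2}])

```text
time: 4.73
eef_pos: [631.0, 191.4, 8.6]
tool_rot: [0.962, 0.272, 0.0, -0.0]
wrist_force: [0.9, -0.2, 0.0]
finger_gap: 0.797
```

>>> servo_tool(rows=[{"dp":[-1,0,0],"twist":0,"hand":0.2},{"dp":[-1,0,-25],"twist":0,"hand":0.2},{"dp":[-1,0,-65],"twist":0,"hand":0.2},{"dp":[-1,0,-75],"twist":0,"hand":0.2}])

```text
time: 5.07
eef_pos: [631.4, 190.5, 89.5]
tool_rot: [0.962, 0.272, 0.004, 0.001]
wrist_force: [0.8, 0.5, 1.8]
finger_gap: 0.799
```

```bash
python3 go.py 437 -69 83 75; python3 - <<'E'
from h import *
g=grab('side','side6')
cv2.imwrite('pics/s6.png',cv2.resize(g['image'][130:230,190:340,::-1],(780,520),interpolation=cv2.INTER_CUBIC))
E
```

```text
t 5.07 p [631.4 190.5  89.5] yaw 31.6 tilt 0.42 F [0.8 0.5 1.8] gap 0.799 q [ 0.12  0.75  1.23 -0.    1.16 -0.44]
-> [437.0, -69.0, 83.0, 75.0] dp [-301.5  119.3    4.9] twist -43.4 |d| 324
```

View pics/s6.png

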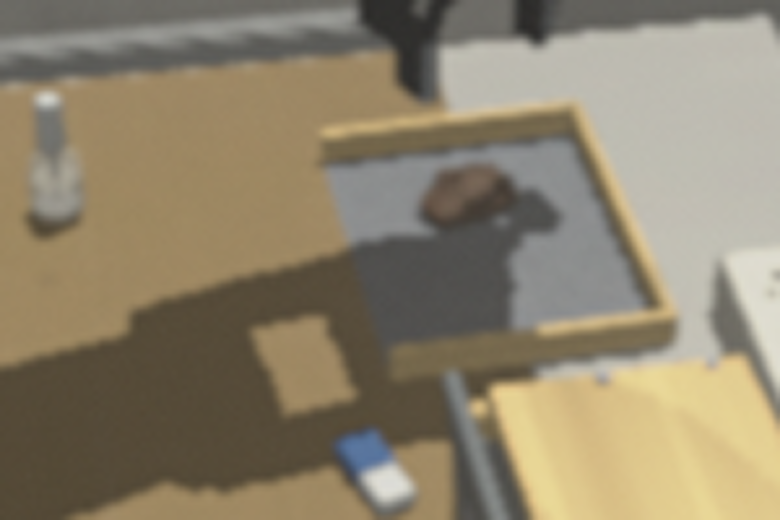

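Sherd A (468,195) is well inside the tray. Now sherd B.

>>> servo_tool(rows=[{"dp":[-302,119,0],"twist":-43.5,"hand":0.2},{"dp":[-302,119,0],"twist":-43.5,"hand":0.2},{"dp":[-302,119,0],"twist":-43.5,"hand":0.2},{"dp":[-302,119,0],"twist":-43.5,"hand":0.2},{"dp":[-302,119,0],"twist":-43.5,"hand":0.2}])

```text
time: 5.53
eef_pos: [505.4, 26.5, 83.4]
tool_rot: [0.834, 0.551, -0.0, -0.0]
wrist_force: [0.6, -0.8, 0.6]
finger_gap: 0.802
```

```bash
python3 go.py 438 -69 83 75
```

```text
t 5.53 p [505.4  26.5  83.4] yaw 66.9 tilt 0.05 F [ 0.6 -0.8  0.6] gap 0.802 q [-0.18  0.47  1.74 -0.    0.93 -1.35]
-> [438.0, -69.0, 83.0, 75.0] dp [-114.3  -24.5    0.5] twist -8.1 |d| 117
```

>>> servo_tool(rows=[{"dp":[-114,-24,0],"twist":-8,"hand":0.2},{"dp":[-114,-24,0],"twist":-8,"hand":0.2},{"dp":[-114,-24,0],"twist":-8,"hand":0.2},{"dp":[-114,-24,0],"twist":-8,"hand":0.2},{"dp":[-114,-24,30],"twist":-8,"hand":0.2}])

```text
time: 5.95
eef_pos: [441.6, -69.7, 57.0]
tool_rot: [0.797, 0.604, 0.002, 0.004]
wrist_force: [1.4, -1.5, 0.7]
finger_gap: 0.8
```

```bash
python3 - <<'E'
from h import *
g=grab('side','side7')
cv2.imwrite('pics/s7.png',cv2.resize(g['image'][180:280,150:300,::-1],(780,520),interpolation=cv2.INTER_CUBIC))
E
python3 go.py 438 -69 25 75.6
```

```text
t 6.00 p [438.2 -67.5  50.2] yaw 74.4 tilt 0.17 F [-5.9  2.  -5.4] gap 0.802 q [-0.42  0.42  1.95  0.    0.78 -1.72]
-> [438.0, -69.0, 25.0, 75.6] dp [-1.5  0.3 25.2] twist -1.2 |d| 25
```

View pics/s7.png

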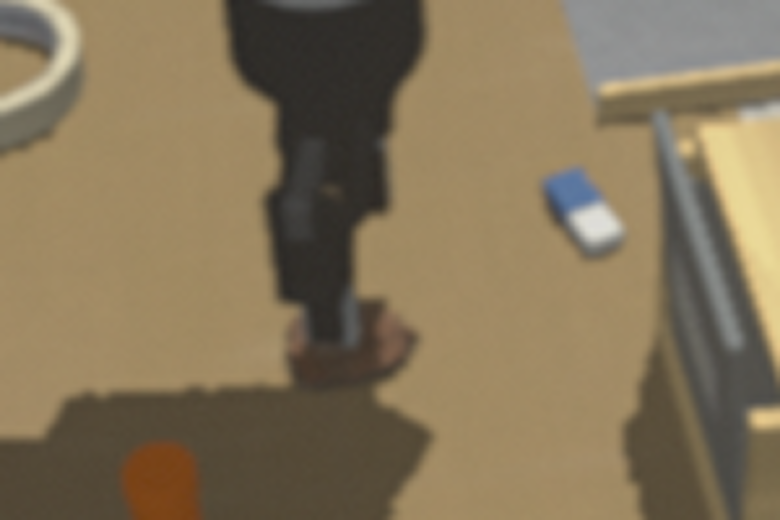

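>>> servo_tool(rows=[{"dp":[0,0,25],"twist":-1,"hand":0.2},{"dp":[0,0,32],"twist":-1,"hand":0.2},{"dp":[0,0,34],"twist":-1,"hand":0.2},{"dp":[0,0,34],"twist":-1,"hand":0.2}])

```text
time: 6.33
eef_pos: [440.2, -66.9, 20.0]
tool_rot: [0.79, 0.613, -0.0, -0.0]
wrist_force: [0.3, -0.4, 0.1]
finger_gap: 0.8
```

```bash
python3 go.py 438 -70 9 75.6; python3 - <<'E'
from h import *
g=grab('side','side8')
cv2.imwrite('pics/s8.png',cv2.resize(g['image'][180:280,150:300,::-1],(780,520),interpolation=cv2.INTER_CUBIC))
E
```

```text
t 6.33 p [440.2 -66.9  20. ] yaw 75.6 tilt 0.06 F [ 0.3 -0.4  0.1] gap 0.800 q [-0.42  0.48  1.96 -0.    0.7  -1.73]
-> [438.0, -70.0, 9.0, 75.6] dp [-3.5 -1.3 11. ] twist -0.0 |d| 12
```

View pics/s8.png

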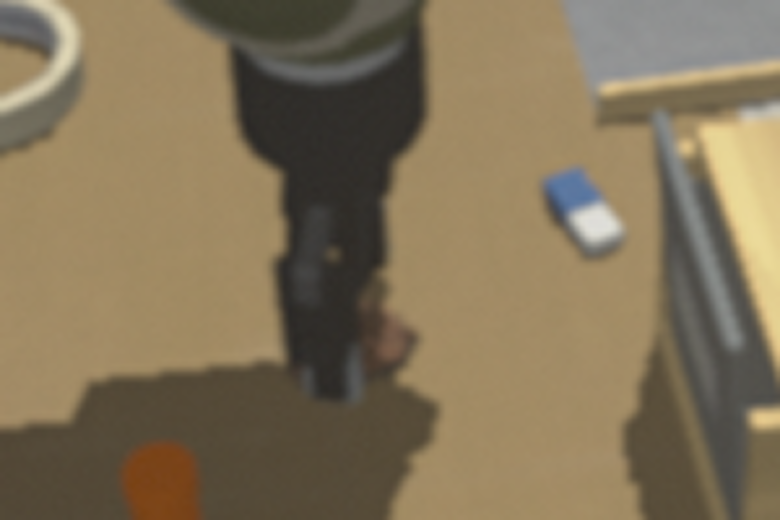

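>>> servo_tool(rows=[{"dp":[-2,0,5],"twist":0,"hand":0.2},{"dp":[-2,0,9],"twist":0,"hand":0.2},{"dp":[-2,0,11],"twist":0,"hand":0.2}])

```text
time: 6.63
eef_pos: [439.9, -69.3, 8.8]
tool_rot: [0.79, 0.612, 0.0, 0.0]
wrist_force: [0.2, 0.3, 0.4]
finger_gap: 0.801
```

```bash
python3 go.py 484 110 9 75.6
```

```text
t 6.63 p [439.9 -69.3   8.8] yaw 75.5 tilt 0.01 F [0.2 0.3 0.4] gap 0.801 q [-0.42  0.51  1.96  0.    0.67 -1.74]
-> [484.0, 110.0, 9.0, 75.6] dp [184.6  -2.1  -0.2] twist -0.1 |d| 185
```

>>> servo_tool(rows=[{"dp":[8,0,0],"twist":0,"hand":0.2},{"dp":[18,0,0],"twist":0,"hand":0.2},{"dp":[30,0,0],"twist":0,"hand":0.2},{"dp":[44,0,0],"twist":0,"hand":0.2},{"dp":[58,-1,0],"twist":0,"hand":0.2}])

```text
time: 7.05
eef_pos: [453.8, -11.4, 9.1]
tool_rot: [0.79, 0.613, 0.0, 0.0]
wrist_force: [-0.4, 0.6, 1.0]
finger_gap: 0.8
```

```bash
python3 go.py 484 110 9 75.6; python3 - <<'E'
from h import *
g=grab('side','side9')
cv2.imwrite('pics/s9.png',cv2.resize(g['image'][160:260,150:300,::-1],(780,520),interpolation=cv2.INTER_CUBIC))
E
```

```text
t 7.05 p [453.8 -11.4   9.1] yaw 75.6 tilt 0.02 F [-0.4  0.6  1. ] gap 0.800 q [-0.28  0.52  1.94  0.    0.69 -1.6 ]
-> [484.0, 110.0, 9.0, 75.6] dp [ 1.251e+02 -1.000e+00  1.000e-01] twist -0.0 |d| 125
```

View pics/s9.png

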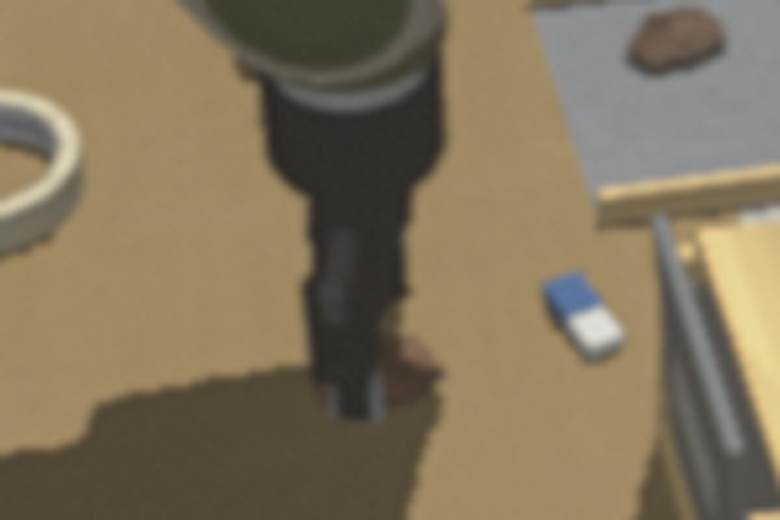

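>>> servo_tool(rows=[{"dp":[14,2,0],"twist":0,"hand":0.2},{"dp":[28,4,0],"twist":0,"hand":0.2},{"dp":[42,5,0],"twist":0,"hand":0.2},{"dp":[56,6,0],"twist":0,"hand":0.2},{"dp":[70,6,0],"twist":0,"hand":0.2}])

```text
time: 7.52
eef_pos: [477.0, 54.6, 9.1]
tool_rot: [0.79, 0.613, 0.0, 0.0]
wrist_force: [-0.2, 0.1, -0.2]
finger_gap: 0.798
```

```bash
python3 go.py 486 108 9 75.6; python3 - <<'E'
from h import *
g=grab('side','side10')
cv2.imwrite('pics/s10.png',cv2.resize(g['image'][150:250,150:300,::-1],(780,520),interpolation=cv2.INTER_CUBIC))
E
```

```text
t 7.52 p [477.   54.6   9.1] yaw 75.6 tilt 0.02 F [-0.2  0.1 -0.2] gap 0.798 q [-0.13  0.56  1.86  0.    0.72 -1.45]
-> [486.0, 108.0, 9.0, 75.6] dp [53.9 -4.6  0.1] twist -0.0 |d| 54
```

View pics/s10.png

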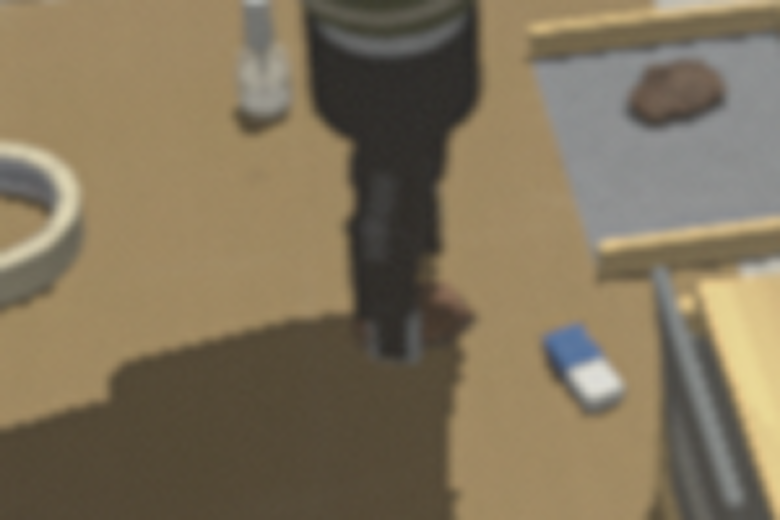

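>>> servo_tool(rows=[{"dp":[12,1,0],"twist":0,"hand":0.2},{"dp":[25,2,0],"twist":0,"hand":0.2},{"dp":[38,3,0],"twist":0,"hand":0.2},{"dp":[48,3,0],"twist":0,"hand":0.2},{"dp":[53,3,0],"twist":0,"hand":0.2}])

```text
time: 7.98
eef_pos: [492.9, 105.1, 9.0]
tool_rot: [0.79, 0.613, 0.0, 0.0]
wrist_force: [0.5, -0.0, -0.3]
finger_gap: 0.799
```

>>> servo_tool(rows=[{"dp":[-3,0,0],"twist":0,"hand":0.1},{"dp":[-5,0,0],"twist":0,"hand":0.0},{"dp":[-6,0,-20],"twist":0,"hand":0.0},{"dp":[-6,0,-60],"twist":0,"hand":0.0}])

```text
time: 8.32
eef_pos: [488.7, 97.2, 66.3]
tool_rot: [0.791, 0.612, -0.003, -0.003]
wrist_force: [0.5, -0.4, 0.4]
finger_gap: 0.999
```

```bash
python3 go.py 486 108 9 75.6; python3 - <<'E'
from h import *
np.set_printoptions(precision=1,suppress=True)
g=grab('side','side11')
cv2.imwrite('pics/s11.png',cv2.resize(g['image'][150:250,150:300,::-1],(780,520),interpolation=cv2.INTER_CUBIC))
P=cloud(g); hsv=cv2.cvtColor(g['image'],cv2.COLOR_RGB2HSV)
m=(P[...,2]>4)&(P[...,2]<16)&(abs(P[...,0]-485)<45)&(abs(P[...,1]-100)<50)
Q=P[m]; print(len(Q),np.percentile(Q,2,0),np.percentile(Q,98,0),np.median(Q,0),Q[Q[:,2]>8].mean(0))
E
```

```text
t 8.32 p [488.7  97.2  66.3] yaw 75.5 tilt 0.49 F [ 0.5 -0.4  0.4] gap 0.999 q [-0.04  0.48  1.77 -0.    0.89 -1.36]
-> [486.0, 108.0, 9.0, 75.6] dp [ 9.9 -4.9 57.4] twist -0.1 |d| 58
224 [470.   70.9   4.6] [518.3 112.9  11.2] [493.3  89.3   7.6] [492.3  88.6   9.3]
```

View pics/s11.png

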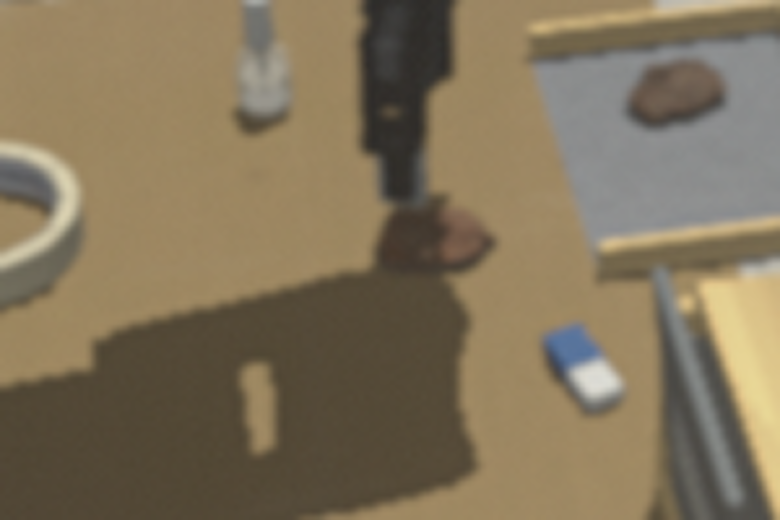

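Sherd B (435,235) is waiting at about (493,90). I'll turn the tool in line with the tray above it and descend again.

```bash
python3 go.py 493 91 40 10
```

```text
t 8.37 p [493.4  97.4  75.5] yaw 75.5 tilt 0.37 F [6.3 0.7 9. ] gap 1.002 q [-0.04  0.47  1.77 -0.    0.9  -1.36]
-> [493.0, 91.0, 40.0, 10.0] dp [-6.3  1.  35.5] twist 65.5 |d| 36
```

>>> servo_tool(rows=[{"dp":[-3,1,0],"twist":65.5,"hand":0.15},{"dp":[-6,1,0],"twist":65.5,"hand":0.15},{"dp":[-6,1,0],"twist":65.5,"hand":0.15},{"dp":[-6,1,0],"twist":65.5,"hand":0.15},{"dp":[-6,1,0],"twist":65.5,"hand":0.15}])

```text
time: 8.78
eef_pos: [490.7, 91.3, 69.0]
tool_rot: [0.942, 0.336, 0.0, 0.0]
wrist_force: [-0.1, -0.0, 0.0]
finger_gap: 0.85
```

>>> servo_tool(rows=[{"dp":[0,0,0],"twist":29.7,"hand":0.15},{"dp":[0,0,0],"twist":29.7,"hand":0.15},{"dp":[0,0,0],"twist":29.7,"hand":0.15},{"dp":[0,0,10],"twist":29.7,"hand":0.15},{"dp":[0,0,30],"twist":29.7,"hand":0.15}])

```text
time: 9.2
eef_pos: [492.0, 91.3, 40.2]
tool_rot: [0.996, 0.084, 0.002, 0.0]
wrist_force: [-0.4, -0.1, 0.0]
finger_gap: 0.848
```

```bash
python3 go.py 493 91 8.5 10; python3 - <<'E'
from h import *
g=grab('side','side12')
cv2.imwrite('pics/s12.png',cv2.resize(g['image'][150:250,150:300,::-1],(780,520),interpolation=cv2.INTER_CUBIC))
E
```

```text
t 9.20 p [492.   91.3  40.2] yaw 9.6 tilt 0.26 F [-0.4 -0.1  0. ] gap 0.848 q [-0.05  0.53  1.79 -0.    0.82 -0.22]
-> [493.0, 91.0, 8.5, 10.0] dp [ 0.8  0.5 31.8] twist -0.4 |d| 32
```

View pics/s12.png

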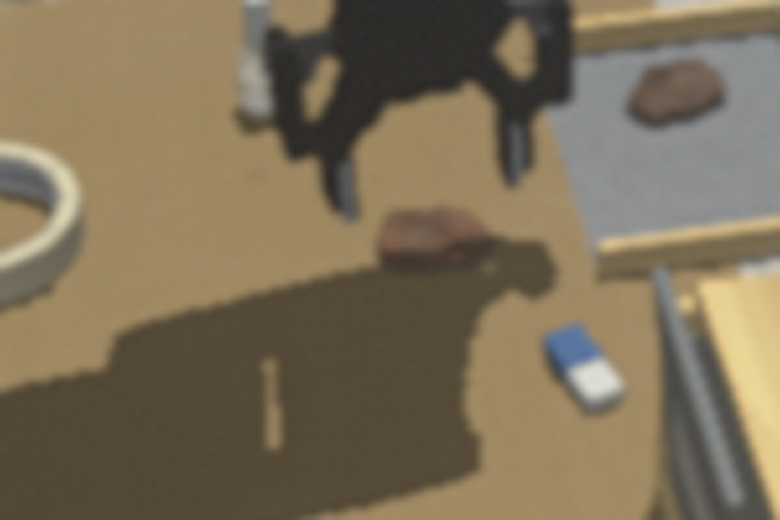

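>>> servo_tool(rows=[{"dp":[1,0,18],"twist":0,"hand":0.15},{"dp":[1,0,26],"twist":0,"hand":0.15},{"dp":[1,0,29],"twist":0,"hand":0.15},{"dp":[1,0,29],"twist":0,"hand":0.15}])

```text
time: 9.58
eef_pos: [491.5, 92.0, 9.7]
tool_rot: [0.996, 0.088, -0.001, -0.0]
wrist_force: [0.8, 0.2, -0.3]
finger_gap: 0.848
```

```bash
python3 go.py 639 117 8.5 10; python3 - <<'E'
from h import *
g=grab('side','side13')
cv2.imwrite('pics/s13.png',cv2.resize(g['image'][150:250,150:300,::-1],(780,520),interpolation=cv2.INTER_CUBIC))
E
```

```text
t 9.58 p [491.5  92.    9.7] yaw 10.0 tilt 0.06 F [ 0.8  0.2 -0.3] gap 0.848 q [-0.05  0.59  1.8  -0.    0.76 -0.22]
-> [639.0, 117.0, 8.5, 10.0] dp [149.6   1.1   1.1] twist 0.0 |d| 150
```

View pics/s13.png

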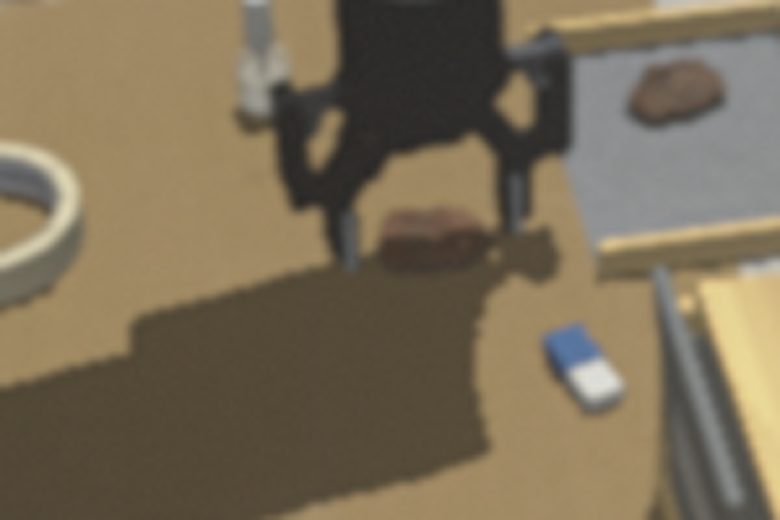

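>>> servo_tool(rows=[{"dp":[6,0,1],"twist":0,"hand":0.18},{"dp":[14,0,1],"twist":0,"hand":0.18},{"dp":[25,0,1],"twist":0,"hand":0.18},{"dp":[38,0,1],"twist":0,"hand":0.18},{"dp":[52,0,1],"twist":0,"hand":0.18}])

```text
time: 10.05
eef_pos: [544.3, 101.6, 9.5]
tool_rot: [0.996, 0.088, 0.001, 0.0]
wrist_force: [-0.1, 1.0, 0.1]
finger_gap: 0.817
```

```bash
python3 go.py 642 117 8.5 10; python3 - <<'E'
from h import *
g=grab('side','side14')
cv2.imwrite('pics/s14.png',cv2.resize(g['image'][150:250,180:330,::-1],(780,520),interpolation=cv2.INTER_CUBIC))
E
```

```text
t 10.05 p [544.3 101.6   9.5] yaw 10.0 tilt 0.06 F [-0.1  1.   0.1] gap 0.817 q [-0.03  0.67  1.64  0.    0.84 -0.2 ]
-> [642.0, 117.0, 8.5, 10.0] dp [98.9  1.9  1.1] twist 0.0 |d| 99
```

View pics/s14.png

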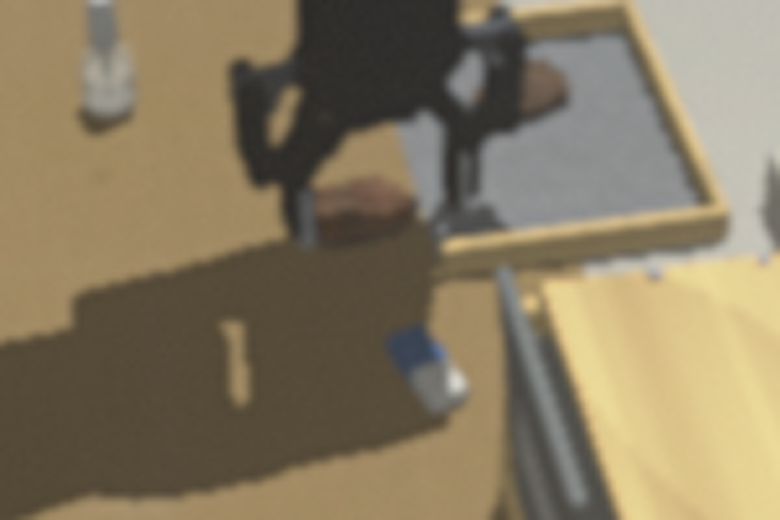

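```bash
python3 - <<'E'
from h import *
np.set_printoptions(precision=1,suppress=True)
g=load('side14'); P=cloud(g); hsv=cv2.cvtColor(g['image'],cv2.COLOR_RGB2HSV)
# brown-ish low-brightness pixels in the region: image crop coords
H,S,V=[hsv[...,i].astype(int) for i in range(3)]
m=(P[...,2]>3)&(P[...,2]<14)&(abs(P[...,0]-540)<34)&(abs(P[...,1]-95)<45)&(H<16)
Q=P[m]; print(len(Q),np.percentile(Q,2,0),np.percentile(Q,98,0),Q.mean(0))
# wall inner edge near front right from side view: top inner edge points
w=(P[...,2]>15)&(P[...,2]<21)&(P[...,0]>560)&(P[...,0]<600)&(abs(P[...,1]-68)<15)
print(P[w].min(0),P[w].max(0),P[w].mean(0))
f=load('top0'); P=cloud(f)
w=(P[...,2]>14)&(P[...,2]<21)&(P[...,0]>560)&(P[...,0]<600)&(abs(P[...,1]-68)<15)
print(P[w].min(0),P[w].max(0),P[w].mean(0))
E
```

```text
179 [514.5  85.8   4.4] [560.9 124.7  11.4] [536.  104.1   8. ]
[569.1  58.3  15.1] [598.9  66.6  20. ] [584.3  61.8  17.1]
[568.3  61.6  14.8] [598.3  66.6  20.9] [583.1  64.   17.8]
```

Sherd B's edge is at y≥83 and the wall's inner face is at about 67, so there is clearance. Continuing.

>>> servo_tool(rows=[{"dp":[14,0,1],"twist":0,"hand":0.18},{"dp":[28,0,1],"twist":0,"hand":0.18},{"dp":[42,0,1],"twist":0,"hand":0.18},{"dp":[54,0,1],"twist":0,"hand":0.18},{"dp":[64,0,1],"twist":0,"hand":0.18}])

```text
time: 10.52
eef_pos: [607.2, 112.8, 8.3]
tool_rot: [0.996, 0.088, 0.0, 0.0]
wrist_force: [-0.9, -0.3, 0.2]
finger_gap: 0.822
```

>>> servo_tool(rows=[{"dp":[10,0,0],"twist":0,"hand":0.18},{"dp":[20,0,0],"twist":0,"hand":0.18},{"dp":[28,0,0],"twist":0,"hand":0.18},{"dp":[31,0,0],"twist":0,"hand":0.18},{"dp":[28,0,0],"twist":0,"hand":0.18}])

```text
time: 10.93
eef_pos: [634.3, 117.5, 8.1]
tool_rot: [0.996, 0.088, 0.001, 0.0]
wrist_force: [-1.4, -0.4, 0.1]
finger_gap: 0.821
```

>>> servo_tool(rows=[{"dp":[-1,0,0],"twist":0,"hand":0.18},{"dp":[-1,0,-25],"twist":0,"hand":0.18},{"dp":[-1,0,-66],"twist":0,"hand":0.18},{"dp":[-1,0,-105],"twist":0,"hand":0.18},{"dp":[-1,0,-145],"twist":0,"hand":0.18}])

```text
time: 11.35
eef_pos: [631.6, 117.2, 154.6]
tool_rot: [0.996, 0.087, -0.0, -0.0]
wrist_force: [0.5, -0.0, 0.2]
finger_gap: 0.819
```

```bash
python3 go.py 575 -147 180 3; python3 - <<'E'
from h import *
g=grab('side','side15')
cv2.imwrite('pics/s15.png',cv2.resize(g['image'][130:260,180:360,::-1],(780,563),interpolation=cv2.INTER_CUBIC))
E
```

```text
t 11.35 p [631.6 117.2 154.6] yaw 10.0 tilt 0.06 F [ 0.5 -0.   0.2] gap 0.819 q [ 0.    0.65  1.23  0.    1.27 -0.17]
-> [575.0, -147.0, 180.0, 3.0] dp [-101.8  250.3  -25.3] twist 7.0 |d| 271
```

View pics/s15.png

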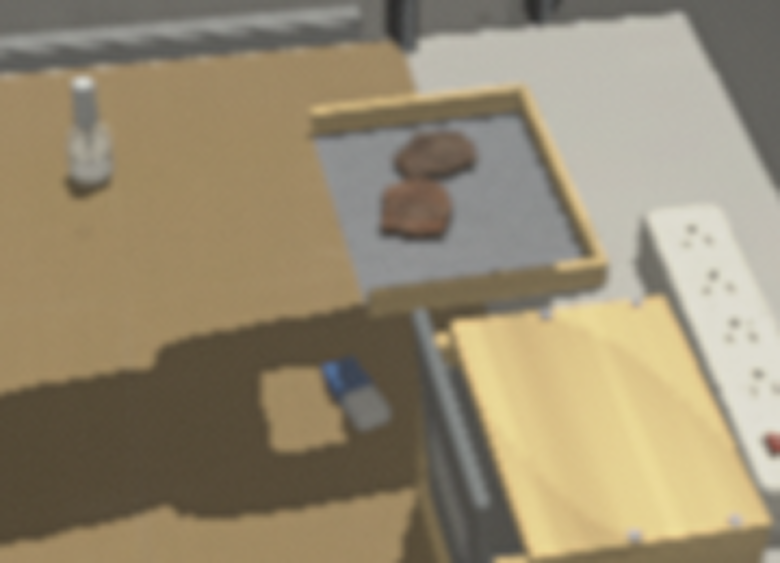

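Both sherds, at (435,155) and (417,208), are inside the tray. Next I'll measure the bin's top edge.

```bash
python3 - <<'E'
from h import *
np.set_printoptions(precision=1,suppress=True)
f=load('top0'); P=cloud(f)
hsv=cv2.cvtColor(f['image'],cv2.COLOR_RGB2HSV)
# lip z profile per column
for u in (285,300,309,320,335):
    print(u,[(v,round(float(P[v,u,0]),0),round(float(P[v,u,2]),0),int(hsv[v,u,2]),int(hsv[v,u,1])) for v in range(156,178)])
print('lip from top at z138',plane(f,[(140+427/3,105+177/3),(140+512/3,105+177/3),(140+595/3,105+179/3)],138))
print('roof front',plane(f,[(140+415/3,105+162/3),(140+605/3,105+163/3)],116))
g=load('side15')
# lip ends in side15 crop (780/180=4.333)
print('lip side',plane(g,[(180+425/4.333,130+312/4.333),(180+485/4.333,130+502/4.333)],138))
P=cloud(g); m=(P[...,2]>125)&(P[...,2]<150)&(P[...,0]>540)&(P[...,0]<620)&(P[...,1]<-60)&(P[...,1]>-240)
Q=P[m]; print(len(Q)); print(np.c_[Q[::8]]); 
E
```

```text
285 [(156, 589.0, 113.0, 247, 103), (157, 586.0, 116.0, 246, 102), (158, 585.0, 111.0, 194, 110), (159, 609.0, 19.0, 99, 62), (160, 607.0, 16.0, 73, 7), (161, 605.0, 16.0, 81, 9), (162, 567.0, 136.0, 124, 8), (163, 564.0, 139.0, 140, 11), (164, 562.0, 138.0, 112, 11), (165, 564.0, 122.0, 75, 10), (166, 566.0, 106.0, 62, 8), (167, 567.0, 93.0, 62, 8), (168, 568.0, 80.0, 62, 4), (169, 570.0, 63.0, 62, 8), (170, 572.0, 49.0, 63, 12), (171, 573.0, 34.0, 63, 8), (172, 575.0, 14.0, 70, 25), (173, 574.0, 9.0, 115, 102), (174, 571.0, 9.0, 130, 116), (175, 572.0, -3.0, 108, 116), (176, 568.0, -1.0, 91, 115), (177, 566.0, -1.0, 86, 119)]
300 [(156, 590.0, 116.0, 248, 101), (157, 587.0, 117.0, 247, 101), (158, 586.0, 113.0, 199, 115), (159, 613.0, 13.0, 105, 70), (160, 609.0, 18.0, 75, 7), (161, 607.0, 15.0, 78, 7), (162, 570.0, 136.0, 110, 9), (163, 567.0, 137.0, 141, 9), (164, 564.0, 137.0, 129, 10), (165, 565.0, 127.0, 86, 6), (166, 567.0, 111.0, 64, 8), (167, 568.0, 98.0, 66, 4), (168, 568.0, 89.0, 89, 3), (169, 568.0, 80.0, 98, 13), (170, 572.0, 57.0, 87, 15), (171, 574.0, 37.0, 70, 7), (1
[... 2228 characters left out ...]
23.2  116. ]]
lip side [[ 569.1  -91.1  138. ]
 [ 571.9 -211.   138. ]]
207
[[ 567.3  -89.   139.1]
 [ 565.7  -97.2  138.5]
 [ 564.4 -104.3  139.7]
 [ 565.4 -109.7  139.2]
 [ 564.8 -112.9  136.9]
 [ 564.  -117.6  136. ]
 [ 570.8 -123.1  137.4]
 [ 569.5 -129.6  138.4]
 [ 568.4 -135.5  138.8]
 [ 567.8 -138.7  136.5]
 [ 566.6 -144.8  137.3]
 [ 566.  -148.1  135.2]
 [ 567.2 -143.7  125.3]
 [ 570.9 -161.3  139.5]
 [ 572.4 -164.1  136.7]
 [ 570.6 -172.5  140.1]
 [ 569.8 -176.6  139.1]
 [ 568.8 -181.3  138.8]
 [ 566.3 -184.8  137.4]
 [ 573.4 -187.1  136. ]
 [ 569.8 -194.6  139.1]
 [ 568.8 -199.6  139.2]
 [ 568.  -203.4  138.1]
 [ 573.2 -205.7  137. ]
 [ 572.2 -210.4  136.9]
 [ 568.9 -210.   129. ]]
```

```bash
python3 go.py 592 -148 190 93
```

```text
t 11.40 p [634.7 117.4 163.9] yaw 10.1 tilt 0.73 F [ 1.4 -0.5  9.2] gap 0.822 q [ 0.    0.64  1.22  0.    1.27 -0.17]
-> [592.0, -148.0, 190.0, 93.0] dp [-88.1 253.9 -26.6] twist -82.9 |d| 270
```

>>> servo_tool(rows=[{"dp":[-88,254,-27],"twist":-83,"hand":1},{"dp":[-88,254,-27],"twist":-83,"hand":1},{"dp":[-88,254,-27],"twist":-83,"hand":1},{"dp":[-88,254,-27],"twist":-83,"hand":1},{"dp":[-88,254,-27],"twist":-83,"hand":1}])

```text
time: 11.82
eef_pos: [600.6, -78.9, 172.9]
tool_rot: [0.926, 0.378, -0.0, -0.0]
wrist_force: [0.2, 0.3, -0.3]
finger_gap: 0.108
```

```bash
python3 go.py 592 -148 190 93;  python3 - <<'E'
from h import *
g=grab('side','side16')
P=cloud(g); m=(abs(P[...,0]-630)<70)&(abs(P[...,1]-155)<90)&(P[...,2]>4)&(P[...,2]<16)
hsv=cv2.cvtColor(g['image'],cv2.COLOR_RGB2HSV); m&=(hsv[...,0]<16)&(hsv[...,1]>50)
np.set_printoptions(precision=1,suppress=True)
for st,c,mm in blobs(g,m,30): Q=P[mm]; print(st[4],np.percentile(Q,2,0),np.percentile(Q,98,0),Q.mean(0))
E
```

```text
t 11.82 p [600.6 -78.9 172.9] yaw 44.4 tilt 0.01 F [ 0.2  0.3 -0.3] gap 0.108 q [-0.32  0.55  1.34  0.    1.25 -1.1 ]
-> [592.0, -148.0, 190.0, 93.0] dp [-54.5  43.4 -17.1] twist -48.6 |d| 72
134 [589.9 119.5   4.5] [624.9 164.5  10.2] [607.  138.5   7.9]
```

>>> servo_tool(rows=[{"dp":[-54,43,-17],"twist":-49,"hand":1},{"dp":[-54,43,-17],"twist":-49,"hand":1},{"dp":[-54,43,-17],"twist":-49,"hand":1},{"dp":[-54,43,-17],"twist":-49,"hand":1},{"dp":[-54,43,-17],"twist":-49,"hand":1}])

```text
time: 12.28
eef_pos: [592.2, -146.3, 189.6]
tool_rot: [0.767, 0.642, -0.0, -0.0]
wrist_force: [-0.2, 0.7, 0.1]
finger_gap: -0.003
```

```bash
python3 go.py 588 -148 150 93; python3 - <<'E'
from h import *
g=grab('side','side17'); f=grab('top','top17')
a=cv2.resize(g['image'][130:290,180:380,::-1],(700,560)); cv2.imwrite('pics/s17.png',a)
cv2.imwrite('pics/t17.png',cv2.resize(f['image'][100:260,140:400,::-1],(780,480)))
E
```

```text
t 12.28 p [ 592.2 -146.3  189.6] yaw 79.9 tilt 0.01 F [-0.2  0.7  0.1] gap -0.003 q [-0.43  0.54  1.3   0.    1.29 -1.83]
-> [588.0, -148.0, 150.0, 93.0] dp [-2.4 -3.8 39.6] twist -13.1 |d| 40
```

View pics/s17.png

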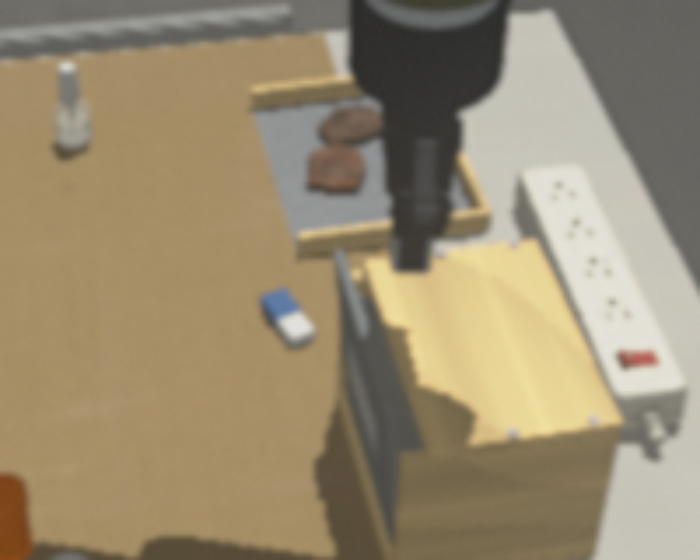

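View pics/t17.png

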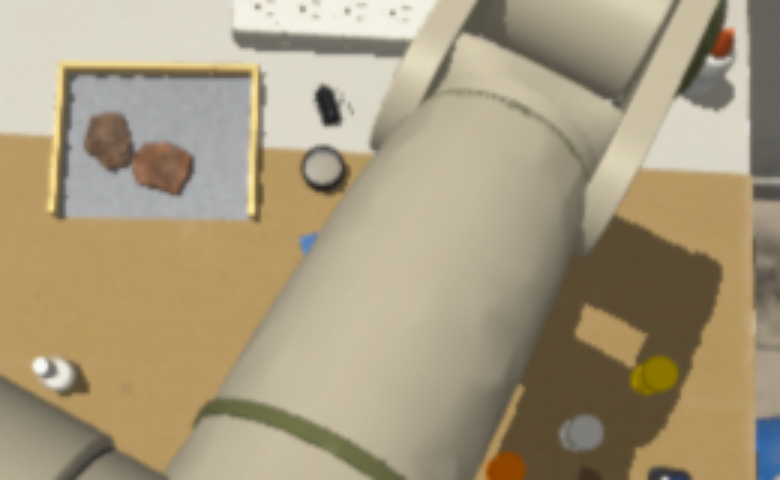

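Both sherds, at (108,139) and (163,167) in the top crop, lie inside the tray. I'll finish the turn and lower behind the lip.

>>> servo_tool(rows=[{"dp":[-2,-2,0],"twist":-13,"hand":1},{"dp":[-2,-2,15],"twist":-13,"hand":1},{"dp":[-2,-3,35],"twist":-13,"hand":1},{"dp":[-2,-3,40],"twist":-13,"hand":1},{"dp":[-2,-3,40],"twist":-13,"hand":1}])

```text
time: 12.8
eef_pos: [588.7, -146.8, 148.3]
tool_rot: [0.692, 0.722, -0.001, -0.002]
wrist_force: [-0.2, -0.3, -0.4]
finger_gap: 0.006
```

>>> servo_tool(rows=[{"dp":[0,0,8],"twist":0,"hand":1},{"dp":[0,0,12],"twist":0,"hand":1},{"dp":[0,0,13],"twist":0,"hand":1}])

```text
time: 13.05
eef_pos: [589.4, -147.2, 136.4]
tool_rot: [0.691, 0.723, -0.0, -0.0]
wrist_force: [-0.4, 0.1, -0.1]
finger_gap: 0.003
```

```bash
python3 go.py 582 -148 137 93.2; python3 - <<'E'
from h import *
g=grab('side','side18')
a=cv2.resize(g['image'][180:270,240:360,::-1],(720,540)); cv2.imwrite('pics/s18.png',a)
E
```

```text
t 13.05 p [ 589.4 -147.2  136.4] yaw 92.5 tilt 0.02 F [-0.4  0.1 -0.1] gap 0.003 q [-0.44  0.59  1.37  0.    1.18 -2.05]
-> [582.0, -148.0, 137.0, 93.2] dp [-0.5 -7.5 -0.6] twist -0.7 |d| 7
```

View pics/s18.png

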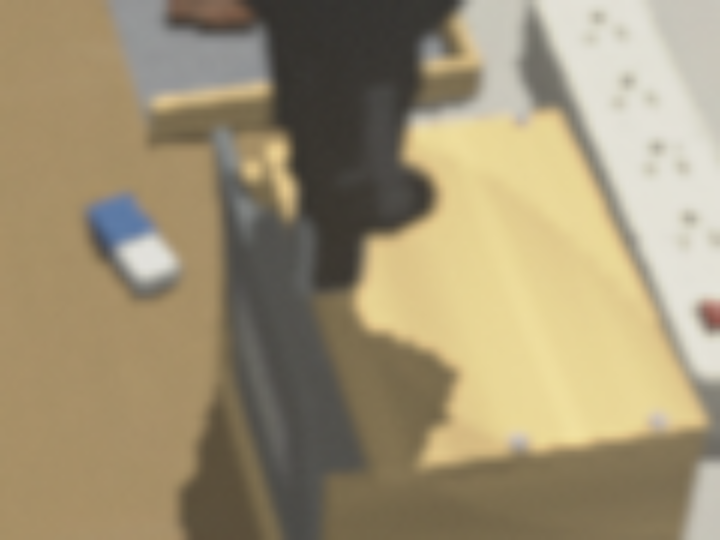

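>>> servo_tool(rows=[{"dp":[0,-8,0],"twist":0,"hand":1},{"dp":[0,-14,0.5],"twist":0,"hand":1},{"dp":[0,-22,1],"twist":0,"hand":1},{"dp":[0,-32,3],"twist":0,"hand":1},{"dp":[0,-42,5],"twist":0,"hand":1}])

```text
time: 13.52
eef_pos: [547.4, -149.2, 132.2]
tool_rot: [0.691, 0.723, 0.0, 0.001]
wrist_force: [1.1, -1.0, -0.2]
finger_gap: 0.004
```

```bash
python3 go.py 500 -152 107 92.5; python3 - <<'E'
from h import *
g=grab('side','side19')
a=cv2.resize(g['image'][180:270,220:340,::-1],(720,540)); cv2.imwrite('pics/s19.png',a)
E
```

```text
t 13.52 p [ 547.4 -149.2  132.2] yaw 92.6 tilt 0.08 F [ 1.1 -1.  -0.2] gap 0.004 q [-0.47  0.51  1.51  0.    1.11 -2.09]
-> [500.0, -152.0, 107.0, 92.5] dp [ -0.7 -47.5  25.1] twist 0.1 |d| 54
```

View pics/s19.png

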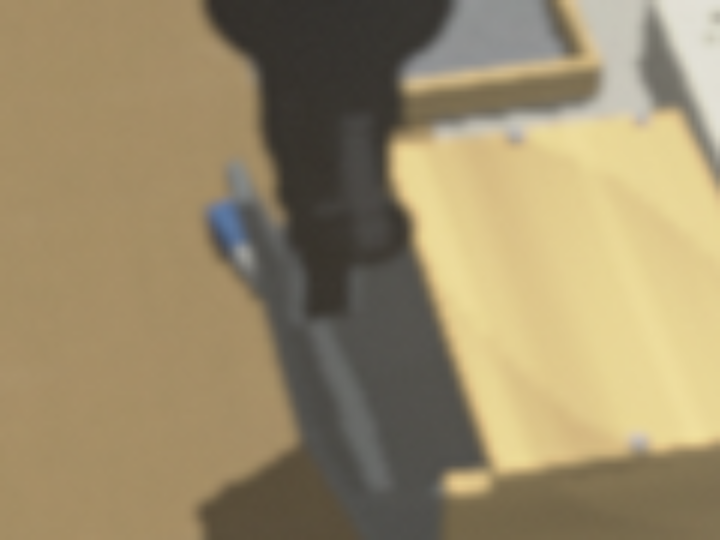

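The bin is tilting with the finger. Continuing along the arc.

>>> servo_tool(rows=[{"dp":[0,-11,4],"twist":0,"hand":1},{"dp":[0,-22,9],"twist":0,"hand":1},{"dp":[0,-32,14],"twist":0,"hand":1},{"dp":[0,-40,19],"twist":0,"hand":1},{"dp":[0,-44,23],"twist":0,"hand":1}])

```text
time: 13.98
eef_pos: [511.9, -151.5, 115.8]
tool_rot: [0.692, 0.722, 0.008, 0.011]
wrist_force: [35.2, 23.2, 54.5]
finger_gap: -0.001
```

>>> servo_tool(rows=[{"dp":[0,-2,1],"twist":0,"hand":1},{"dp":[0,-3,2],"twist":0,"hand":1}])

```text
time: 14.15
eef_pos: [511.8, -151.5, 116.0]
tool_rot: [0.692, 0.722, 0.01, 0.014]
wrist_force: [38.5, 23.5, 47.3]
finger_gap: 0.0
```

>>> servo_tool(rows=[{"dp":[0,-1,0],"twist":0,"hand":1},{"dp":[0,-2,0],"twist":0,"hand":1}])

```text
time: 14.32
eef_pos: [511.5, -151.6, 116.3]
tool_rot: [0.692, 0.722, 0.011, 0.016]
wrist_force: [50.5, 24.2, 34.0]
finger_gap: 0.0
```

```bash
python3 go.py 500 -152 107 92.5; python3 - <<'E'
from h import *
g=grab('side','side20')
a=cv2.resize(g['image'][180:280,210:340,::-1],(780,600)); cv2.imwrite('pics/s20.png',a)
E
```

```text
t 14.32 p [ 511.5 -151.6  116.3] yaw 92.4 tilt 2.24 F [50.5 24.2 34. ] gap 0.000 q [-0.51  0.45  1.66  0.02  0.99 -2.13]
-> [500.0, -152.0, 107.0, 92.5] dp [  0.1 -11.8   8.8] twist -0.1 |d| 15
```

View pics/s20.png

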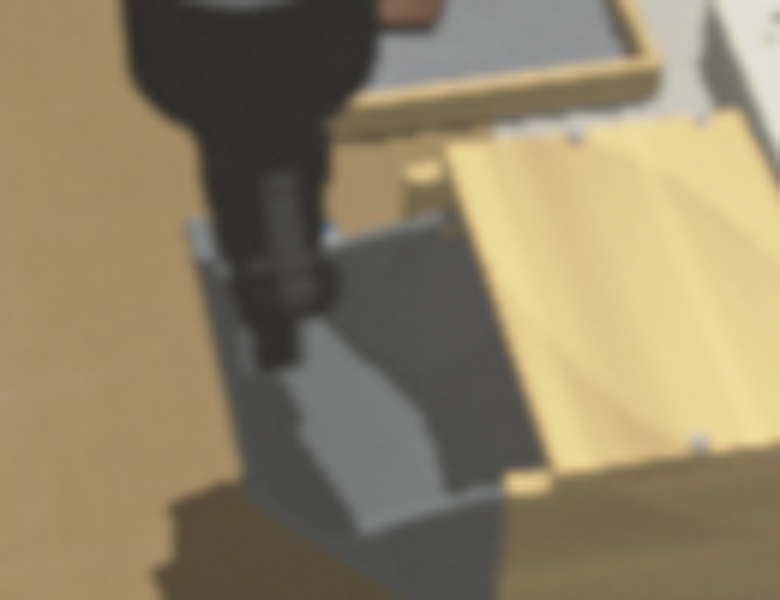

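The force of about 60 N acts along the panel normal at roughly 0.65–0.7 rad, which points to the stop. I'll back off at once and check the tilt.

>>> servo_tool(rows=[{"dp":[0,8,-6],"twist":0,"hand":1},{"dp":[0,16,-12],"twist":0,"hand":1},{"dp":[0,22,-30],"twist":0,"hand":1},{"dp":[0,24,-65],"twist":0,"hand":1},{"dp":[0,24,-100],"twist":0,"hand":1}])

```text
time: 14.78
eef_pos: [522.6, -150.0, 207.7]
tool_rot: [0.691, 0.723, -0.0, -0.001]
wrist_force: [-0.1, -0.3, 0.8]
finger_gap: 0.001
```

```bash
python3 go.py 500 -152 107 92.5; python3 - <<'E'
from h import *
np.set_printoptions(precision=1,suppress=True)
g=grab('side','side21'); 
a=cv2.resize(g['image'][180:280,210:340,::-1],(780,600)); cv2.imwrite('pics/s21.png',a)
P=cloud(g); m=(P[...,0]>465)&(P[...,0]<560)&(P[...,1]<-80)&(P[...,1]>-225)&(P[...,2]>85)&(P[...,2]<125)
Q=P[m]; print(len(Q)); 
for y in range(-215,-80,15):
    q=Q[abs(Q[:,1]-y)<7.5]
    if len(q): i=np.argmax(q[:,2]); print(y,len(q),'highest',q[i],'minx',q[np.argmin(q[:,0])])
E
```

```text
t 14.78 p [ 522.6 -150.   207.7] yaw 92.6 tilt 0.09 F [-0.1 -0.3  0.8] gap 0.001 q [-0.5   0.39  1.5   0.    1.26 -2.11]
-> [500.0, -152.0, 107.0, 92.5] dp [ -1.1 -22.5 100.7] twist 0.1 |d| 103
668
-215 110 highest [ 501.6 -215.2  113.5] minx [ 496.9 -209.5  107.7]
-200 73 highest [ 497.2 -194.3  112.7] minx [ 496.5 -199.1  112.7]
-185 73 highest [ 500.  -187.8  113.4] minx [ 496.1 -188.4  109.1]
-170 71 highest [ 498.3 -173.5  114.7] minx [ 495.7 -163.5  107.1]
-155 63 highest [ 497.9 -148.1  112.9] minx [ 495.1 -153.9  108.2]
-140 64 highest [ 500.6 -143.1  112.8] minx [ 494.6 -143.5  108.7]
-125 59 highest [ 497.7 -120.1  112.4] minx [ 494.  -118.   110.9]
-110 60 highest [ 497.6 -106.5  113.1] minx [ 493.5 -105.8  107.4]
-95 92 highest [497.1 -94.5 112.8] minx [493.2 -92.5 108.7]
```

View pics/s21.png

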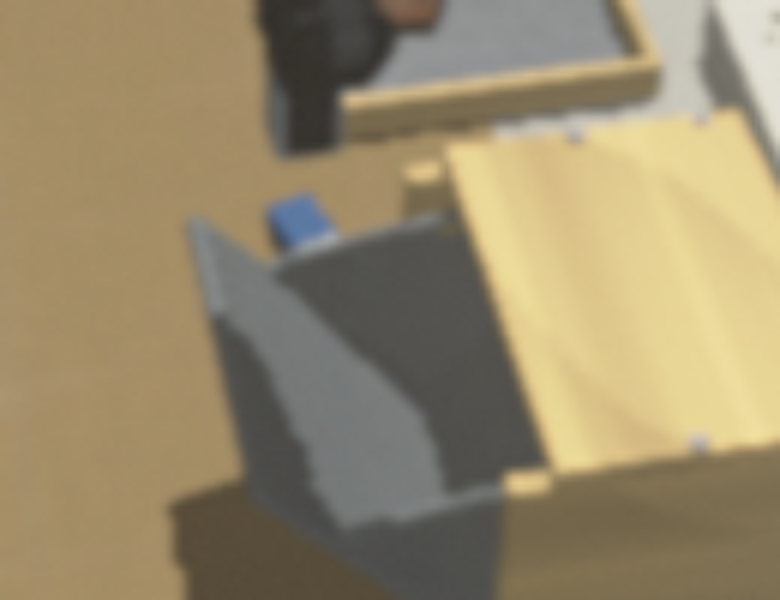

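```bash
python3 - <<'E'
from h import *
np.set_printoptions(precision=2,suppress=True)
g=load('side21'); P=cloud(g)
a=np.radians(3.2)
# housing-aligned coords about (567,-147.5)
X=(P[...,0]-567)*np.cos(a)+(P[...,1]+147.5)*np.sin(a); Y=-(P[...,0]-567)*np.sin(a)+(P[...,1]+147.5)*np.cos(a); Z=P[...,2]
for y0 in range(-50,60,20):
    m=(abs(Y-y0)<6)&(X>-100)&(X<60)&(Z>5)&(Z<125)
    o=np.argsort(X[m]); print(y0,[ (round(float(x)),round(float(z))) for x,z in zip(X[m][o][::4],Z[m][o][::4])])
m=(abs(Y)<50)&(X>-62)&(X<-25)&(Z<112)&(Z>40)
A=np.c_[X[m],Y[m],np.ones(m.sum())]
c=np.linalg.lstsq(A,Z[m],rcond=None)[0]; r=Z[m]-A@c; k=abs(r)<4; c=np.linalg.lstsq(A[k],Z[m][k],rcond=None)[0]; print(c,k.mean(),'tilt',np.arctan(-1/c[0]))
E
```

```text
-50 [(-73, 113), (-72, 110), (-71, 112), (-69, 111), (-68, 110), (-66, 110), (-65, 105), (-63, 104), (-61, 103), (-59, 99), (-57, 97), (-56, 97), (-54, 94), (-52, 91), (-50, 90), (-48, 85), (-47, 84), (-44, 81), (-42, 80), (-40, 78), (-36, 72), (19, 113), (20, 116), (21, 116), (23, 114), (24, 117), (26, 118), (28, 115), (30, 114), (32, 115), (33, 116), (34, 117), (36, 115), (38, 115), (40, 114), (41, 116), (43, 116), (44, 113), (45, 116), (46, 117), (48, 116), (49, 116), (51, 114), (53, 116), (54, 116), (56, 114), (57, 115), (59, 116), (60, 117)]
-30 [(-73, 107), (-72, 111), (-70, 111), (-68, 111), (-67, 111), (-64, 106), (-62, 102), (-59, 100), (-58, 99), (-55, 95), (-53, 91), (-52, 91), (-50, 88), (-47, 86), (-46, 84), (-44, 82), (-41, 77), (-40, 75), (-38, 74), (-36, 74), (-34, 69), (-31, 66), (-28, 62), (-27, 62), (-24, 58), (-22, 58), (-19, 51), (20, 117), (20, 110), (21, 116), (23, 116), (25, 116), (26, 115), (28, 116), (29, 115), (31, 117), (32, 116), (33, 117), (35, 116), (36, 117), (38, 115), (40, 115), (43, 115), (44, 117), (46, 115), (48, 117), (49, 118), (51, 115), (52, 1
[... 2937 characters left out ...]
69), (12, 38), (13, 95), (13, 77), (14, 42), (14, 30), (15, 32), (16, 71), (16, 47), (17, 18), (17, 88), (17, 21), (18, 74), (19, 86), (19, 22), (20, 21), (21, 24), (21, 33), (22, 24), (22, 112), (22, 61), (23, 43), (24, 24), (24, 81), (24, 27), (25, 52), (25, 26), (26, 27), (26, 115), (27, 27), (27, 116), (27, 117), (28, 82), (28, 31), (28, 74), (29, 30), (30, 31), (30, 33), (30, 31), (31, 115), (32, 32), (32, 30), (32, 35), (33, 34), (34, 118), (34, 115), (35, 34), (36, 37), (37, 117), (37, 36), (38, 43), (39, 36), (39, 34), (41, 37), (41, 118), (43, 116), (46, 115), (48, 117), (49, 115), (52, 115), (54, 114), (56, 119), (57, 116), (60, 115)]
[-1.19  0.03 30.2 ] 1.0 tilt 0.7000001948601344
```

The panel plane fits a tilt of 0.700 rad, so the bin is fully out. Now the vial.

```bash
python3 go.py 395.5 -224.5 110 80
```

```text
t 14.83 p [ 524.9 -151.2  215.5] yaw 92.6 tilt 0.63 F [0.9 0.  6.9] gap -0.000 q [-0.49  0.38  1.49 -0.    1.27 -2.11]
-> [395.5, -224.5, 110.0, 80.0] dp [ -66.8 -133.5  104.6] twist 12.6 |d| 182
```

>>> servo_tool(rows=[{"dp":[-20,-40,0],"twist":12.6,"hand":0.4},{"dp":[-38,-76,20],"twist":12.6,"hand":0.4},{"dp":[-54,-110,40],"twist":12.6,"hand":0.4},{"dp":[-67,-133,70],"twist":12.6,"hand":0.4},{"dp":[-67,-133,100],"twist":12.6,"hand":0.4}])

```text
time: 15.25
eef_pos: [390.5, -225.3, 107.1]
tool_rot: [0.767, 0.641, -0.0, 0.002]
wrist_force: [0.5, -0.4, -0.5]
finger_gap: 0.601
```

>>> servo_tool(rows=[{"dp":[0,0,0],"twist":0,"hand":0.4},{"dp":[0,0,0],"twist":0,"hand":0.4}])

```text
time: 15.42
eef_pos: [392.7, -223.2, 106.9]
tool_rot: [0.766, 0.642, -0.0, -0.001]
wrist_force: [-0.0, -0.2, -0.1]
finger_gap: 0.6
```

```bash
python3 go.py 395.5 -224.5 70 80; python3 - <<'E'
from h import *
np.set_printoptions(precision=1,suppress=True)
g=grab('side','side22')
a=cv2.resize(g['image'][240:360,140:300,::-1],(780,585)); cv2.imwrite('pics/s22.png',a)
P=cloud(g)
m=(P[...,2]>47)&(P[...,2]<60)&(abs(P[...,0]-395)<25)&(abs(P[...,1]+225)<25); print('vial',m.sum(),P[m].min(0),P[m].max(0),P[m].mean(0))
E
```

```text
t 15.42 p [ 392.7 -223.2  106.9] yaw 79.9 tilt 0.10 F [-0.  -0.2 -0.1] gap 0.600 q [-0.78  0.33  1.88  0.    0.93 -2.17]
-> [395.5, -224.5, 70.0, 80.0] dp [-0.9  3.  36.9] twist -0.1 |d| 37
vial 129 [ 382.5 -240.2   47.3] [ 409.  -212.    56.1] [ 397.  -228.6   51.4]
```

View pics/s22.png

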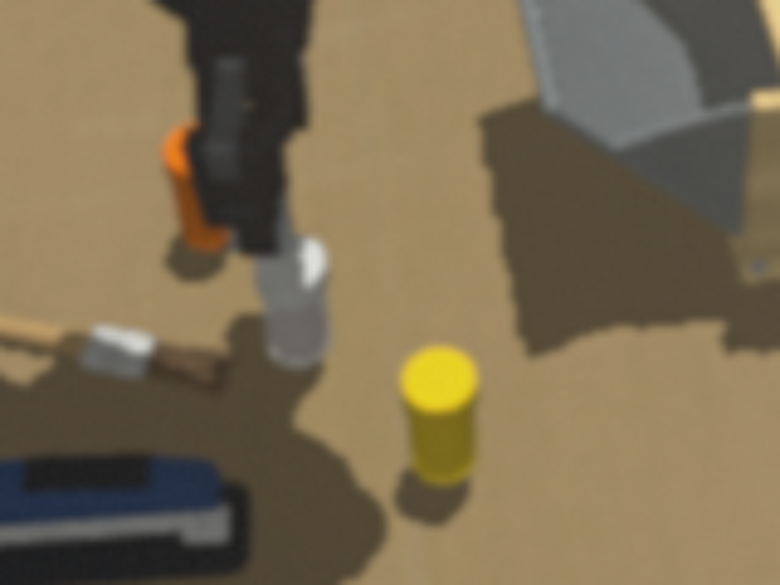

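The vial stands under the gripper at (297,300), with yellow (440,415) and orange (195,190) clear of it. Descending.

>>> servo_tool(rows=[{"dp":[-1,3,20],"twist":0,"hand":0.4},{"dp":[-1.5,3.5,40],"twist":0,"hand":0.4},{"dp":[-1.5,3.5,60],"twist":0,"hand":0.4},{"dp":[-1.5,3.5,74],"twist":0,"hand":0.4},{"dp":[-1.5,3.5,78],"twist":0,"hand":0.4}])

```text
time: 15.88
eef_pos: [397.0, -225.1, 28.8]
tool_rot: [0.766, 0.643, 0.0, 0.0]
wrist_force: [0.1, 0.6, -0.3]
finger_gap: 0.601
```

```bash
python3 go.py 396 -225 29 80; python3 - <<'E'
from h import *
g=grab('side','side23')
a=cv2.resize(g['image'][240:360,140:300,::-1],(780,585)); cv2.imwrite('pics/s23.png',a)
E
```

```text
t 15.88 p [ 397.  -225.1   28.8] yaw 80.1 tilt 0.03 F [ 0.1  0.6 -0.3] gap 0.601 q [-0.77  0.48  1.92  0.    0.74 -2.17]
-> [396.0, -225.0, 29.0, 80.0] dp [-0.1 -1.  -0.2] twist 0.1 |d| 1
```

View pics/s23.png

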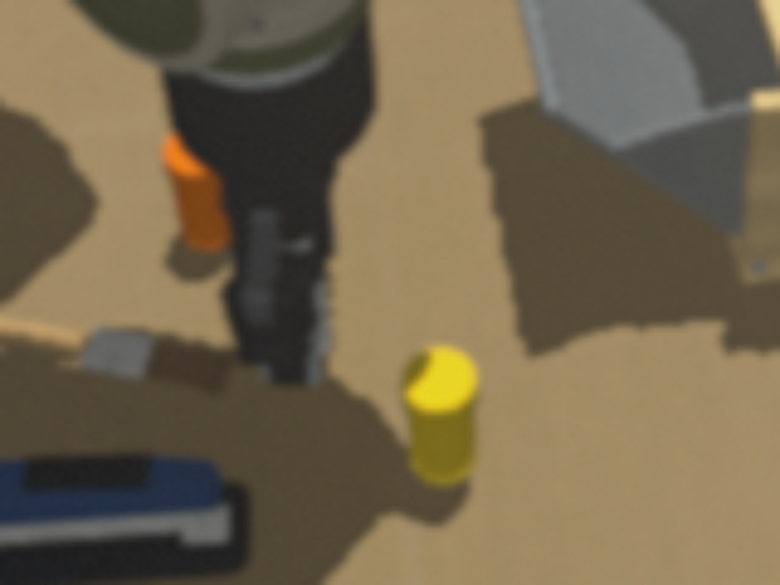

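>>> servo_tool(rows=[{"dp":[0,-1,0],"twist":0,"hand":0.6},{"dp":[0,-1,0],"twist":0,"hand":0.75},{"dp":[0,-1,0],"twist":0,"hand":0.9},{"dp":[0,-1,0],"twist":0,"hand":0.9},{"dp":[0,-1,0],"twist":0,"hand":0.9}], squeeze=25)

```text
time: 16.35
eef_pos: [395.8, -225.6, 30.1]
tool_rot: [0.766, 0.643, 0.0, 0.001]
wrist_force: [0.5, 1.5, 7.0]
finger_gap: 0.318
```

>>> servo_tool(rows=[{"dp":[0,0,-10],"twist":0,"hand":0.9},{"dp":[0,0,-30],"twist":0,"hand":0.9},{"dp":[0,0,-65],"twist":0,"hand":0.9},{"dp":[0,0,-105],"twist":0,"hand":0.9},{"dp":[0,0,-145],"twist":0,"hand":0.9}])

```text
time: 16.77
eef_pos: [394.5, -224.7, 176.4]
tool_rot: [0.766, 0.643, -0.0, 0.0]
wrist_force: [-0.0, -0.6, 0.3]
finger_gap: 0.313
```

```bash
python3 go.py 565 -147.5 180 93; python3 - <<'E'
from h import *
g=grab('side','side24')
a=cv2.resize(g['image'][190:350,130:330,::-1],(700,560)); cv2.imwrite('pics/s24.png',a)
E
```

```text
t 16.77 p [ 394.5 -224.7  176.4] yaw 80.0 tilt 0.01 F [-0.  -0.6  0.3] gap 0.313 q [-0.78  0.23  1.8  -0.    1.11 -2.17]
-> [565.0, -147.5, 180.0, 93.0] dp [105.7 154.5  -3.6] twist -13.0 |d| 187
```

View pics/s24.png

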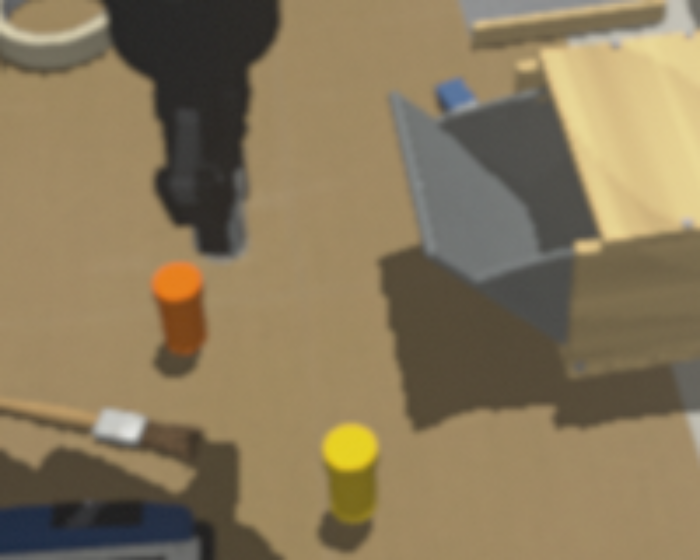

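The vial is held (gap 26.6 mm) and the look-alikes are untouched. Moving over the bin.

>>> servo_tool(rows=[{"dp":[106,152,0],"twist":-13,"hand":0.9},{"dp":[106,152,0],"twist":-13,"hand":0.9},{"dp":[106,152,0],"twist":-13,"hand":0.9},{"dp":[106,152,0],"twist":-13,"hand":0.9},{"dp":[106,152,0],"twist":-13,"hand":0.9}])

```text
time: 17.23
eef_pos: [566.0, -144.7, 174.8]
tool_rot: [0.688, 0.726, 0.001, 0.001]
wrist_force: [0.2, -0.2, -0.0]
finger_gap: 0.316
```

>>> servo_tool(rows=[{"dp":[0,0,0],"twist":0,"hand":0.9},{"dp":[0,0,0],"twist":0,"hand":0.9}])

```text
time: 17.4
eef_pos: [563.2, -146.6, 174.2]
tool_rot: [0.688, 0.726, -0.0, 0.0]
wrist_force: [-0.5, 0.0, -0.6]
finger_gap: 0.312
```

```bash
python3 go.py 563 -148 110 93; python3 - <<'E'
from h import *
g=grab('side','side25')
a=cv2.resize(g['image'][150:280,210:370,::-1],(720,585)); cv2.imwrite('pics/s25.png',a)
E
```

```text
t 17.40 p [ 563.2 -146.6  174.2] yaw 93.1 tilt 0.01 F [-0.5  0.  -0.6] gap 0.312 q [-0.46  0.5   1.42 -0.    1.22 -2.08]
-> [563.0, -148.0, 110.0, 93.0] dp [-1.4 -0.3 64.2] twist 0.1 |d| 64
```

View pics/s25.png

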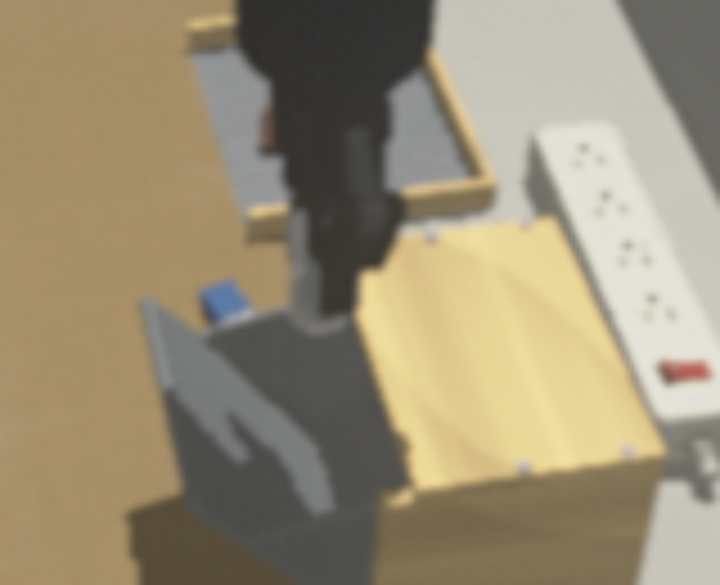

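A knuckle seems to stick out at (385,230) towards the roof. I'll measure it before lowering.

```bash
python3 - <<'E'
from h import *
np.set_printoptions(precision=0,suppress=True)
g=load('side25'); P=cloud(g); print('cam',-RT(g)[0].T@RT(g)[1])
for (u,v) in [(345,150),(330,200),(330,250),(330,290),(385,205),(390,225),(380,245),(370,262),(345,225),(310,225),(310,260),(305,300),(325,322),(345,310)]:
    print((u,v),P[int(150+v/4.5),int(210+u/4.5)]-np.array([563.2,-146.6,174.2]))
m=(abs(P[...,0]-563)<70)&(abs(P[...,1]+147)<75)&(P[...,2]>145)&(P[...,2]<290)
Q=P[m]-np.array([563.2,-146.6,174.2])
for z in range(-25,70,8):
    q=Q[abs(Q[:,2]-z)<4]
    if len(q)>3: print(z,len(q),np.percentile(q,3,0),np.percentile(q,97,0))
E
```

```text
cam [ 425. -759.  758.]
(345, 150) [ -3. -43.  96.]
(330, 200) [ -3. -23.  54.]
(330, 250) [ -8. -50.  54.]
(330, 290) [ -2. -26.   9.]
(385, 205) [  8. -63.  85.]
(390, 225) [ 10. -63.  74.]
(380, 245) [ 10. -53.  56.]
(370, 262) [ 10. -43.  38.]
(345, 225) [ -7. -64.  77.]
(310, 225) [ -9. -14.  33.]
(310, 260) [ -9. -13.  15.]
(305, 300) [ -9.  -9. -12.]
(325, 322) [  0. -11. -24.]
(345, 310) [  4. -25.  -3.]
-25 37 [-12. -13. -29.] [  8.   2. -22.]
-17 10 [-12. -19. -19.] [  4.  -4. -14.]
-9 30 [-12. -25. -12.] [13. 16. -5.]
-1 53 [-12. -28.  -5.] [13. -3.  3.]
7 44 [-11. -28.   4.] [11. 11. 10.]
15 49 [-14. -28.  12.] [ 8. 18. 19.]
23 34 [-13. -21.  19.] [-7. 20. 25.]
31 25 [-12. -45.  28.] [-2. 30. 35.]
39 69 [-12. -47.  35.] [13. 17. 43.]
47 44 [-13. -52.  43.] [14. 49. 51.]
55 105 [-16. -56.  51.] [14. 19. 59.]
63 68 [-16. -59.  60.] [19. 20. 66.]
```

The bulge is perspective only: the x extent is ±14 mm and the knuckles stay within ±64 mm in y, above the bin's walls. Lowering.

>>> servo_tool(rows=[{"dp":[-1,0,25],"twist":0,"hand":0.9},{"dp":[-1,0,50],"twist":0,"hand":0.9},{"dp":[-1,0,70],"twist":0,"hand":0.9},{"dp":[-1,0,80],"twist":0,"hand":0.9},{"dp":[-1,0,82],"twist":0,"hand":0.9}])

```text
time: 17.87
eef_pos: [561.8, -148.5, 90.6]
tool_rot: [0.689, 0.725, -0.0, -0.001]
wrist_force: [-0.0, 0.2, -0.2]
finger_gap: 0.314
```

>>> servo_tool(rows=[{"dp":[0,0,3],"twist":0,"hand":0.9},{"dp":[0,0,5],"twist":0,"hand":0.9}])

```text
time: 18.03
eef_pos: [563.4, -148.7, 87.9]
tool_rot: [0.689, 0.725, 0.0, 0.001]
wrist_force: [-0.2, -0.0, -0.1]
finger_gap: 0.313
```

```bash
python3 go.py 563 -148 110 93; python3 - <<'E'
from h import *
g=grab('side','side26')
a=cv2.resize(g['image'][150:280,210:370,::-1],(720,585)); cv2.imwrite('pics/s26.png',a)
E
```

```text
t 18.03 p [ 563.4 -148.7   87.9] yaw 93.0 tilt 0.12 F [-0.2 -0.  -0.1] gap 0.313 q [-0.46  0.6   1.5  -0.    1.04 -2.08]
-> [563.0, -148.0, 110.0, 93.0] dp [  0.7  -0.4 -22.1] twist -0.0 |d| 22
```

View pics/s26.png

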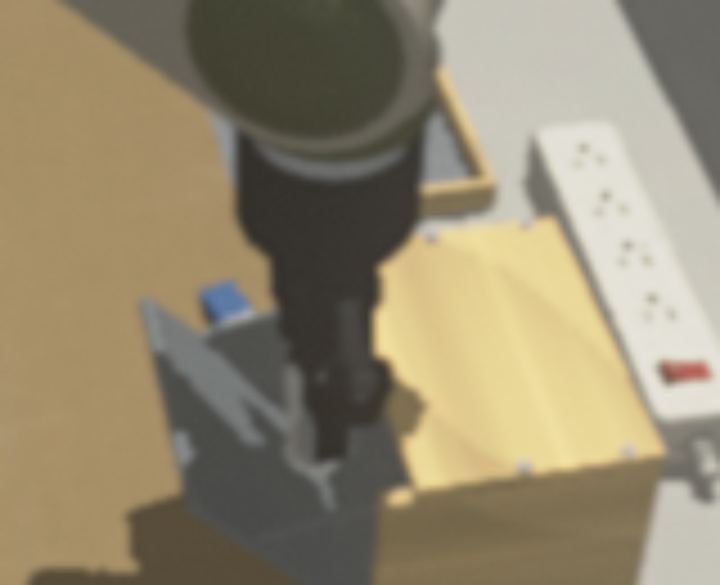

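>>> servo_tool(rows=[{"dp":[0,0,3],"twist":0,"hand":0.9},{"dp":[0,0,5],"twist":0,"hand":0.9}])

```text
time: 18.25
eef_pos: [563.3, -148.3, 82.2]
tool_rot: [0.688, 0.725, 0.0, 0.001]
wrist_force: [-0.2, -0.1, -0.2]
finger_gap: 0.314
```

>>> servo_tool(rows=[{"dp":[0,0,1.5],"twist":0,"hand":0.9},{"dp":[0,0,3],"twist":0,"hand":0.9}])

```text
time: 18.42
eef_pos: [563.2, -148.2, 78.8]
tool_rot: [0.688, 0.725, 0.0, 0.0]
wrist_force: [0.0, 0.1, -0.2]
finger_gap: 0.315
```

>>> servo_tool(rows=[{"dp":[0,0,1.5],"twist":0,"hand":0.9},{"dp":[0,0,3],"twist":0,"hand":0.9}])

```text
time: 18.58
eef_pos: [563.8, -148.4, 76.3]
tool_rot: [0.688, 0.725, 0.0, 0.001]
wrist_force: [3.1, -0.4, 6.3]
finger_gap: 0.312
```

>>> servo_tool(rows=[{"dp":[0,0,1.5],"twist":0,"hand":0.9},{"dp":[0,0,3],"twist":0,"hand":0.9}])

```text
time: 18.75
eef_pos: [564.5, -148.6, 74.0]
tool_rot: [0.688, 0.725, 0.001, 0.002]
wrist_force: [3.2, 0.2, 8.5]
finger_gap: 0.314
```

The foot touches the sloping panel (about 9 N). Releasing.

>>> servo_tool(rows=[{"dp":[0,0,-1],"twist":0,"hand":0.6},{"dp":[0,0,-1],"twist":0,"hand":0.5},{"dp":[0,0,-1],"twist":0,"hand":0.45},{"dp":[0,0,-1],"twist":0,"hand":0.45}])

```text
time: 19.08
eef_pos: [562.9, -148.1, 73.5]
tool_rot: [0.688, 0.725, -0.0, -0.0]
wrist_force: [-0.1, -1.0, 0.3]
finger_gap: 0.553
```

>>> servo_tool(rows=[{"dp":[0,0,-15],"twist":0,"hand":0.45},{"dp":[0,0,-40],"twist":0,"hand":0.45},{"dp":[0,0,-80],"twist":0,"hand":0.45},{"dp":[0,0,-120],"twist":0,"hand":0.45},{"dp":[0,0,-150],"twist":0,"hand":0.45}])

```text
time: 19.5
eef_pos: [563.2, -148.2, 226.9]
tool_rot: [0.688, 0.725, 0.0, 0.001]
wrist_force: [0.2, -0.5, 0.9]
finger_gap: 0.551
```

```bash
python3 go.py 400 -300 240 93; python3 - <<'E'
from h import *
g=grab('side','side27')
a=cv2.resize(g['image'][150:280,210:370,::-1],(720,585)); cv2.imwrite('pics/s27.png',a)
E
```

```text
t 19.50 p [ 563.2 -148.2  226.9] yaw 93.0 tilt 0.14 F [ 0.2 -0.5  0.9] gap 0.551 q [-0.46  0.45  1.35 -0.    1.34 -2.08]
-> [400.0, -300.0, 240.0, 93.0] dp [-143.1 -170.9  -13.3] twist -0.0 |d| 223
```

View pics/s27.png

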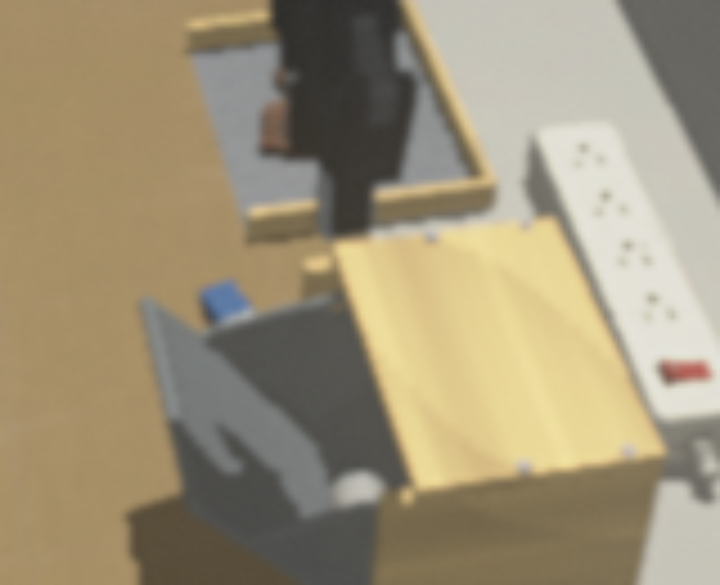

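The vial (358,487) is in the bin, cap visible, and the bin is still tilted. I'll move the arm aside for a final check from both cameras.

>>> servo_tool(rows=[{"dp":[-140,-170,-15],"twist":0,"hand":0.45},{"dp":[-140,-170,-15],"twist":0,"hand":0.45},{"dp":[-140,-170,-15],"twist":0,"hand":0.45},{"dp":[-140,-170,-15],"twist":0,"hand":0.45},{"dp":[-140,-170,-15],"twist":0,"hand":0.45}])

```text
time: 19.97
eef_pos: [408.0, -289.2, 237.7]
tool_rot: [0.688, 0.725, -0.0, -0.0]
wrist_force: [0.3, -1.7, 0.4]
finger_gap: 0.552
```

>>> servo_tool(rows=[{"dp":[-150,-140,0],"twist":0,"hand":0.45},{"dp":[-150,-140,0],"twist":0,"hand":0.45},{"dp":[-150,-140,0],"twist":0,"hand":0.45},{"dp":[-150,-140,0],"twist":0,"hand":0.45},{"dp":[-150,-140,0],"twist":0,"hand":0.45}])

```text
time: 20.38
eef_pos: [275.8, -446.9, 237.6]
tool_rot: [0.689, 0.725, 0.0, -0.0]
wrist_force: [0.5, -0.9, 0.4]
finger_gap: 0.548
```

>>> servo_tool(rows=[{"dp":[0,0,0],"twist":0,"hand":0.45},{"dp":[0,0,0],"twist":0,"hand":0.45}])

```text
time: 20.55
eef_pos: [276.5, -446.4, 237.2]
tool_rot: [0.69, 0.724, 0.0, -0.001]
wrist_force: [0.5, 0.6, -1.2]
finger_gap: 0.55
```

```bash
python3 go.py; python3 - <<'E'
from h import *
np.set_printoptions(precision=1,suppress=True)
g=grab('side','side28'); f=grab('top','top28')
cv2.imwrite('pics/s28.png',cv2.resize(g['image'][:,:,::-1],(800,600)))
cv2.imwrite('pics/t28.png',cv2.resize(f['image'][100:260,140:400,::-1],(780,480),interpolation=cv2.INTER_CUBIC))
a=np.radians(3.2)
P=cloud(g)
X=(P[...,0]-567)*np.cos(a)+(P[...,1]+147.5)*np.sin(a); Y=-(P[...,0]-567)*np.sin(a)+(P[...,1]+147.5)*np.cos(a); Z=P[...,2]
m=(abs(Y)<50)&(X>-62)&(X<-35)&(Z<112)&(Z>40)
A=np.c_[X[m],Y[m],np.ones(m.sum())]; c=np.linalg.lstsq(A,Z[m],rcond=None)[0]; k=abs(Z[m]-A@c)<4; c=np.linalg.lstsq(A[k],Z[m][k],rcond=None)[0]; print('tilt',np.arctan(-1/c[0]))
# top: objects
P=cloud(f); hsv=cv2.cvtColor(f['image'],cv2.COLOR_RGB2HSV)
b=np.radians(3.1); C=np.array([630.4,152.2])
m=(hsv[...,0]<18)&(hsv[...,1]>50)&(hsv[...,2]<150)
tx=(P[...,0]-C[0])*np.cos(b)+(P[...,1]-C[1])*np.sin(b)-3; ty=-(P[...,0]-C[0])*np.sin(b)+(P[...,1]-C[1])*np.cos(b)
m&=(abs(tx)<64)&(abs(ty)<80)
for st,cc,mm in blobs(f,m,20): print('sherd tray-frame x',tx[mm].min(),tx[mm].max(),'y',ty[mm].min(),ty[mm].max(),'z',np.percentile(P[mm][:,2],[5,50,95]))
for n,x,y in (('varn',417,214),('eraser',549,-4),('loupe',615,3.5),('clip',674,2.5)):
    r=[]
    for q in (load('top0'),f):
        p=cloud(q); m=(p[...,2]>5)&(p[...,2]<80)&(abs(p[...,0]-x)<32)&(abs(p[...,1]-y)<32); r.append(p[m].mean(0))
    print(n,r)
E
```

```text
t 20.55 p [ 276.5 -446.4  237.2] yaw 92.8 tilt 0.07 F [ 0.5  0.6 -1.2] gap 0.550 q [-1.24  0.32  1.51  0.    1.31 -2.86]
tilt 0.7016171205109741
sherd tray-frame x -47.681285753691704 23.473156794729043 y -29.483232751166426 65.03084007696697 z [ 4.3  8.  11.4]
varn [array([418.9, 212.8,  37.9]), array([419.1, 212.7,  37.8])]
eraser [array([549.4,  -4.1,  10.3]), array([549.5,  -3.6,  10.5])]
loupe [array([614.7,   3.4,  15.9]), array([614.5,   3.6,  15.8])]
clip [array([673.6,   2.3,  14.3]), array([674.5,   3.1,  14.4])]
```

View pics/t28.png

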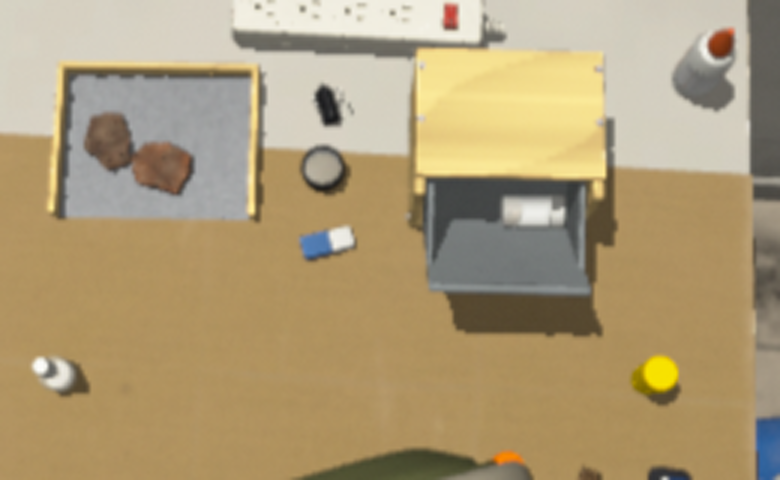

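View pics/s28.png

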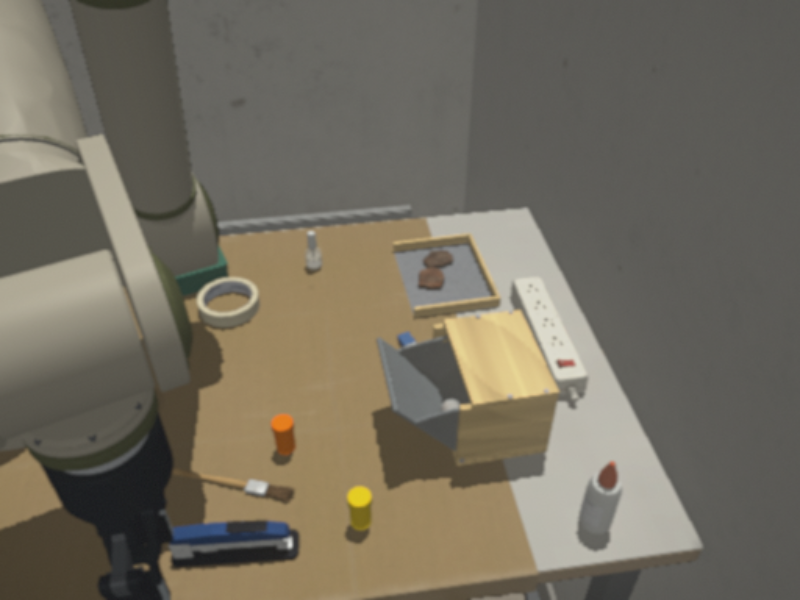

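```bash
python3 -c "
from bench import ticket
print(ticket.sign_off())"
```

```text
the job is handed in; nothing more can be done
None
```

The job is done and handed in at about 20.7 s of robot time (limit 72 s). Both sherds are in the tray, the bin is tilted out fully, and the vial is in it.

**What I did, in order:**
- I slid each sherd into the tray along the table between loosely open fingers, without gripping or lifting.
- I hooked the bin's top edge from behind and pulled it out to its stop.
- I set the vial in the bin and moved the arm clear.

**Last checks:**
- **Sherds:** both lie flat and fully inside the tray. The nearest edge is about 22 mm behind the open front and at least 15 mm from the walls.
- **Bin:** its tilt measures 0.70 rad, both before and after the vial went in.
- **Vial:** it is in the bin but lying on its side. It slid down the sloping panel when released.
- **Bystanders:** the varnish bottle, loupe, binder clip and eraser are within 1.2 mm of where they started, which is measurement noise. The orange and yellow look-alikes look untouched in the pictures, but I did not measure them.

**What disagreed or fell short:**
- At the bin's stop, the fingertips pressed the panel with a wrist force of about 69 N at its highest before I backed off. That is under the 120 N wrist limit, and it was the fingers rather than the arm or gripper body.
- Estimates of the tilt from the lip's position gave 0.59–0.66 rad. I trusted the fit to the panel face instead.

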